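# Set up a board-check place from the kit case

### The arm

A 7-joint arm with a two-finger parallel gripper is mounted at the origin on a cart in front of the work surface, level with it; the furniture and walls round the work are solid. World frame = base frame: x ahead of the robot, y to its left, z up, the work surface at z = 0. Lengths are in m, angles in rad, forces in N, time in s.
With the tool pointing down it reaches from about 0.4 to 0.85 m from the base axis. Payload 4.5 kg.
Tool frame: the origin (TCP) lies at the very end of the fingers, on their centre line; the grasp point (between the pads) lies 19 mm behind it (r.grip_depth is the z of the grasp point in the tool frame, in m); z points along the fingers, y is the line along which they close (so a half turn about z gives the same grasp; the last joint's range is limited). The gripper opens to 88 mm and grips with 3 to 60 N. Pads are 18 mm wide; open, the fingers measure 123 mm over their backs; the gripper's body (75 mm by 187 mm) begins 45 mm behind the grasp point.
Start: joints at [1.271, 0.689, -0.195, 1.565, 0.157, 0.902, -0.215], TCP at [0.205, -0.591, 0.239] pointing down, gripper open.
Joint ranges: [-3.01, 3.01], [-0.46, 2.08], [-1.47, 1.51], [0.13, 2.56], [-1, 4.14], [0.04, 2.09], [-2.66, 2.66]. Speed limits (rad/s): [2.57, 2.57, 3.14, 3.14, 3.14, 3.14, 3.14].

### API

Orientations are given as a unit quaternion [x, y, z, w].
In Python, from plant import r gives the robot as it stands.
- The arm moves only by the shell command python3 steer.py [FORCE], which reads ROWS from standard input. ROWS is a JSON list that holds a single list of rows (three levels of brackets), with 1 to 10 rows, each of 7 numbers: the opening from 0.0 (shut) to 1.0 (fully open), then dx, dy, dz in m, then a rotation vector rx, ry, rz in rad; each row is the pose to reach, as a shift and turn from the pose commanded when the command began, along the tool's axes at that moment; what a row does not reach only later rows make up. A row lasts 1/10 s, in which the tool goes at most 0.05 m and 0.15 rad, less where a joint would pass 70% of its speed; a pose out of reach is approached as far as the arm can. The fingers move at their own pace and stop on an object; FORCE is the grip in N (left out, the last holds). Time passes only in rows, so rows that do not move let the fingers close. It prints the time, the measured TCP pose, the force, the opening and the grip force at its end. Input that does not fit is refused with a message, and nothing moves.
- r.get_state(): the state, without advancing time (a new reading comes with each control period).
- r.snapshot(name): name is "side" or "top" or "wrist"; returns the picture (420x560x3 uint8, red, green, blue); there is no depth.
- r.camera_params(name): a dict with "fx", "fy", "cx", "cy" (pixels), "rvec" (rotation vector, rad) and "tvec" (3), from world to camera coordinates, as OpenCV has them. Camera axes: x right, y down, z forward; pixel columns grow to the right and rows downward; lengths in m; the calibration is good to about 2 mm. The wrist camera is an equidistant fisheye: a pixel r from the principal point sees the ray r / f radians off the axis. A picture is of the moment at which its call begins: read the wrist's pose just before it. camera_params takes no time and is no camera call; for the wrist camera it gives the pose at the moment of the call.
- r.finish_job(): hands the job in; it is judged then, once.
The state is a dict: "clock": time; "q": joint angles; "qd": joint speeds; "joint_torque": joint torques, N m; "tool_pos": TCP position; "eef_rot": TCP orientation; "contact_force": force on the tool from outside, world axes, zero at the start; "moment": the same for the moment, N m; "opening": opening from 0.0 (shut) to 1.0 (fully open); "finger_force": force on a finger pad.
Only numpy, scipy, OpenCV 4.12 (cv2) and the standard library are available. Lean on these libraries where they do the work, as an engineer would, in place of code of your own. Each camera call takes 0.05 s, during which the arm holds its last target. There are 200 camera calls.

### The job

Set up the board-check place from the grey kit case: open its lid far enough over that it stays open by itself, then stand every tool from the case upright in the tool cup, points (for the marker: the cap) down, and lay the reference board flat in the middle of the dark viewing pad with its long sides along the pad's long sides. Swing the camera over so that it looks straight down on the middle of the board, and shut the empty case. There are two to four tools; do not knock over the brown flux bottle or push the folding key set out of its place.

Things in the scene. Friction and masses are not known exactly. Their poses are not given: they have to be found in the camera images.
- kit_case: grey kit case, fixed on the bench; base 175 mm deep (its x) x 278 mm wide (its y) x 48 mm high, 4 mm walls; shut height 75 mm; origin under the centre of the base, x axis towards the hinge side (away from the robot), z up. Foam inside has four tool grooves, 18 mm wide along x, at y = +99, +57, +15 and -27 mm; groove floors 28 mm above the bench, foam between them up to 44 mm
- tool_trough (a point): middle of the finger trough that crosses all four grooves under the tools, at x = +12 mm in the case; the trough runs from x = -6 to +30 mm and is open down to 4 mm above the bench, so fingers can go down on both sides of a tool. This point is 34 mm above the bench
- board_nest (a point): point in the case at x = 0, y = -87 mm, 30 mm above the bench: middle of the top of the foam plinth on which the reference board lies, its long sides along the case's x. The plinth is 36 mm wide in y; beside each long side of the board is a finger well, open down to 4 mm above the bench, from x = -35 to +35 mm and at least 28 mm wide
- case_lid (a joint): angle of the lid: 0 shut, grows as it opens, stop at 1.72. Hinge line along the case's y. The lid weighs 0.3 to 0.45 kg; let go below about 1.4 it falls shut, above that it falls over against its stop and stays open. The open lid stands about 220 mm above the bench
- lid_hinge (a point): a point of the case on the hinge line in the middle of the lid's width, 48 mm above the bench; does not move with the lid
- lid_handle (a point): middle of the lid's handle: a round black bar, diameter 11 mm, 110 mm long along the hinge direction, in front of the lid, 212 mm from the hinge line and 13 mm above it when shut; it moves with the lid. Free gap of 31 mm between the bar and the lid's front wall. With the lid shut it lies 61 mm above the bench
- driver_long: precision screwdriver with white round handle, 150 mm long, handle 12 mm thick and 82 mm long, blade 5 mm thick; may be absent. Origin on its underside as it lies, half-way along; y axis from the blade's tip (y = -75 mm) to the handle's end (+75 mm); as it lies its long axis is 6 mm above the origin. In the case all tools lie with +y to the hinge. 40 g
- driver_short: precision screwdriver with bright aluminium round handle, 136 mm long, handle 12 mm thick and 82 mm long, blade 5 mm thick; may be absent. Origin and axes as for driver_long (tip y = -68 mm, handle end +68 mm); 40 g
- tweezers: steel tweezers, 120 mm long, 15 mm wide, 17 mm high as they lie, points at y = -60 mm, joined end at +60 mm; may be absent. Origin on the underside half-way along; rigid, 20 g
- marker: marker pen, 133 mm long, white six-sided barrel 12 mm thick and black cap 14 mm thick, cap end at y = -66 mm, barrel end at +66 mm; may be absent. Origin on the underside half-way along, long axis 6 mm above it; 12 g
- tool_holder: empty round aluminium tool cup, loose, outer diameter 74 mm, 80 mm high, wall 4 mm, inner floor 5 mm up; origin under its centre; 0.4 to 0.65 kg
- ref_board: reference circuit board module, 46 mm (its x) x 62 mm (its y) x 4 mm; origin in the middle of its underside; the edges that can be pinched across x are at x = -23 and x = +17 mm; 28 g
- view_pad: thin dark rubber viewing pad, fixed, 110 mm (its x) x 80 mm (its y) x 3 mm, origin under its centre
- camera_stand: grey foot plate with steel post of the inspection camera, fixed; origin under the post's axis, which is the upright axis on which the arm swings; post 197 mm high
- camera_arm (a joint): angle of the camera's arm about the post, counter-clockwise from above, range -0.7 to 1.7; 0 when the arm points along the stand's y axis. It stays where it is left (friction 0.25 N m)
- camera_head (a point): point on the camera's own axis, 200 mm from the post's axis, 198 mm above the bench. The camera is an upright black cylinder, diameter 34 mm, from 104 to 214 mm above the bench, that can be taken from above over its top 50 mm (a collar of 46 mm diameter lies at 138 to 158 mm); it looks straight down along its axis
- flux: brown dropper bottle with red top, 31 mm diameter, 90 mm high, loose bystander; origin under its centre
- hex_keys: green folding key set, 26 x 85 x 20 mm, loose bystander; origin under its centre

How it is judged:
On the way:
1. the lid is past its balance point and stays open with nobody touching it (value of joint case_lid above 1.6 rad and contact force between each of the arm, the fingers and case_lid below 0.2 N), for 0.5 s.
At the end, for the whole second after the job is handed in: Lid shut (under 0.06 rad); board flat on the pad within 15 mm of its middle in x and y and 0.25 rad of square; camera axis within 18 mm of the board's middle; cup upright; every tool present at rest in the cup, handle or joined end up, leaning under 0.75 rad (value of joint case_lid below 0.06 rad and x of ref_board in the frame of view_pad between -0.015 and 0.015 m and y of ref_board in the frame of view_pad between -0.015 and 0.015 m and z of ref_board in the frame of view_pad below 0.012 m and angle between the y axis of ref_board and the x axis of view_pad, either way round below 0.25 rad and angle between each of ref_board, tool_holder's own z axis and vertical below 0.1 rad and horizontal distance between camera_head and ref_board below 0.018 m and linear speed of tool_holder below 0.02 m/s and horizontal distance between each of driver_long, driver_short, tweezers, marker and tool_holder below 0.04 m and height (world z) of each of driver_long, driver_short, tweezers, marker below 0.095 m and angle between each of driver_long, driver_short, tweezers, marker's own y axis and vertical below 0.75 rad and linear speed of each of driver_long, driver_short, tweezers, marker below 0.05 m/s); the robot touches nothing.
It fails at once if the flux bottle is knocked over (angle between flux's own z axis and vertical above 0.6 rad).
It fails at once if the key set is moved by more than 30 mm (distance of hex_keys from where it was at the start of the episode above 0.03 m).
Of driver_long, driver_short, tweezers, marker only 2 to 4 are there at a start; the rules pass over those that are not, and their reading is None.
At some moment in a run one of tool_holder may be knocked a few centimetres aside while the robot is not near it.
Once in a run the grip may slacken for a moment while it holds something.
It also fails if it takes over 210 s, if anything falls off the work surface, if the arm or the gripper's body presses on something with over 40 N, if the wrist force passes 120 N, or if a joint passes its speed limit or range.

## Working session

There is one attempt and no reset: what is moved stays moved. The work goes in short steps, Python scripts to look and compute and a shell command to move; the robot and the scene stay as the last step left them, time stands still between calls to the robot, and variables do not carry over. Pictures are saved under pics/ and viewed, at most 14 in all, crops included, and the job is handed in when it is done.

```bash
ls; mkdir -p pics
python3 - <<'E'
from plant import r
import cv2
print(r.get_state())
for n in("side","top","wrist"):
    p=r.camera_params(n);print(n,p)
    cv2.imwrite(f"pics/{n}0.png",r.snapshot(n)[:,:,::-1])
E
```

```text
pics
plant.py
steer.py
{'clock': 0.0, 'q': array([ 1.27082583,  0.68997026, -0.19453232,  1.56637469,  0.15733276,
        0.9024986 , -0.21510963]), 'qd': array([-0.00089517, -0.00020868,  0.00035632, -0.00038626,  0.0004354 ,
       -0.00151185,  0.00070705]), 'joint_torque': array([ 1.66017999e-04, -5.27568305e+01, -1.26660537e+00, -1.53429508e+01,
       -5.25419740e-02,  6.42418177e-03,  1.45852537e-04]), 'tool_pos': array([ 0.20449618, -0.58991237,  0.2379109 ]), 'eef_rot': array([ 9.86097134e-01,  1.66167335e-01, -2.28129823e-04, -8.98566833e-04]), 'contact_force': array([ 0.27163243,  0.05700339, -0.60400056]), 'moment': array([-0.00073959, -0.06356901,  0.01943292]), 'finger_force': 0.0, 'opening': 1.0004764387208056}
side {'fx': 413.21658289601004, 'fy': 413.21658289601004, 'cx': 277.6799192097864, 'cy': 212.34545035268076, 'rvec': array([ 2.26978149,  0.02954766, -0.02969797]), 'tvec': array([-0.52123133,  0.05581113,  1.34866372])}
top {'fx': 450.79504613407795, 'fy': 450.79504613407795, 'cx': 283.9900343786384, 'cy': 217.2720021947923, 'rvec': array([ 2.16472287, -2.16986714,  0.1298235 ]), 'tvec': array([-0.08030391,  0.52892423,  1.43172891])}
wrist {'fx': 325.19226210127806, 'fy': 325.19226210127806, 'cx': 273.5191262401937, 'cy': 209.0606153585751, 'rvec': array([-2.36330285,  1.68116504,  0.24212618]), 'tvec': array([-0.62406872, -0.03929581,  0.38826757])}
```
View pics/top0.png

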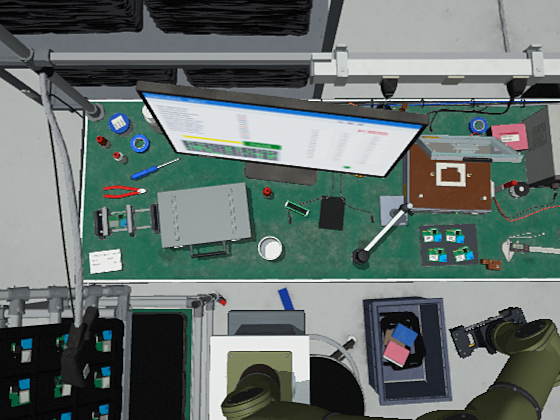

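View pics/side0.png

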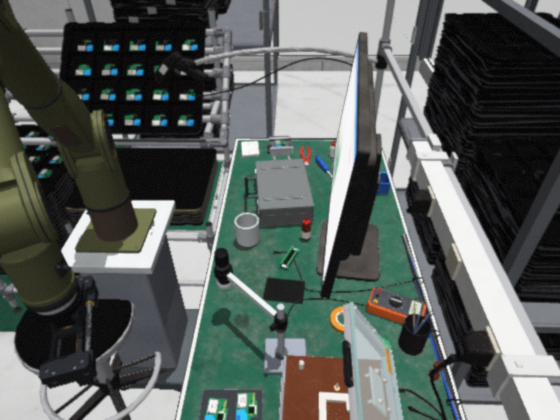

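Create h.py:
```python
import numpy as np,cv2
from plant import r
from scipy.spatial.transform import Rotation as R
def px2w(n,u,v,z,p=None):
    p=p or r.camera_params(n)
    M=R.from_rotvec(p["rvec"]).as_matrix();c=-M.T@p["tvec"]
    x=np.array([(u-p["cx"])/p["fx"],(v-p["cy"])/p["fy"],1.])
    if n=="wrist":
        t=np.hypot(x[0],x[1]);x=np.array([x[0]/t*np.sin(t),x[1]/t*np.sin(t),np.cos(t)])
    d=M.T@x;return c+d*(z-c[2])/d[2]
def w2px(n,P,p=None):
    p=p or r.camera_params(n)
    X=R.from_rotvec(p["rvec"]).as_matrix()@np.array(P)+p["tvec"]
    if n=="wrist":
        t=np.arctan2(np.hypot(X[0],X[1]),X[2]);s=t/np.hypot(X[0],X[1])
        return np.array([p["cx"]+p["fx"]*X[0]*s,p["cy"]+p["fy"]*X[1]*s])
    return np.array([p["cx"]+p["fx"]*X[0]/X[2],p["cy"]+p["fy"]*X[1]/X[2]])
def snap(n,name,box=None,k=1):
    im=r.snapshot(n)[:,:,::-1].copy();cv2.imwrite(f"pics/{name}_full.png",im)
    if box: im=im[box[1]:box[3],box[0]:box[2]]
    cv2.imwrite(f"pics/{name}.png",cv2.resize(im,None,fx=k,fy=k,interpolation=cv2.INTER_CUBIC))
def st():
    s=r.get_state();print("t",round(s["clock"],2),"pos",s["tool_pos"].round(4),"F",s["contact_force"].round(1),"op",round(s["opening"],3),"ff",round(s["finger_force"],1));return s
def delta(P,yaw=None,Rt=None):
    """shift in tool axes + rotvec to reach tcp world P, tool down with y-axis at heading yaw (mod pi), or rotation Rt"""
    s=r.get_state();M=R.from_quat(s["eef_rot"])
    d=M.inv().apply(np.array(P)-s["tool_pos"]);out=[0,0,0]
    if yaw is not None:
        best=None
        for y in(yaw,yaw+np.pi):
            Y=np.array([np.cos(y),np.sin(y),0]);Z=np.array([0,0,-1.]);X=np.cross(Y,Z)
            rv=(M.inv()*R.from_matrix(np.c_[X,Y,Z])).as_rotvec()
            print(" opt rv",rv.round(3))
    if Rt is not None: print(" rv",(M.inv()*Rt).as_rotvec().round(3))
    print(" d",d.round(4))
    return d
```

Run:
```python
from h import *
im=cv2.imread("pics/top0.png")
cv2.imwrite("pics/topc.png",cv2.resize(im[165:285,150:430],None,fx=2.8,fy=2.8,interpolation=cv2.INTER_CUBIC))
print(w2px("top",[0,0,0]),w2px("top",[.6,0,0]),w2px("top",[.6,.3,0]))
g=cv2.imread("pics/side0.png")
cv2.imwrite("pics/sidec.png",cv2.resize(g[150:370,200:400],None,fx=2.7,fy=2.7,interpolation=cv2.INTER_CUBIC))
```

```text
[258.7054969  383.80941236] [259.33326331 197.02700292] [168.9276669  197.17088011]
```

View pics/topc.png

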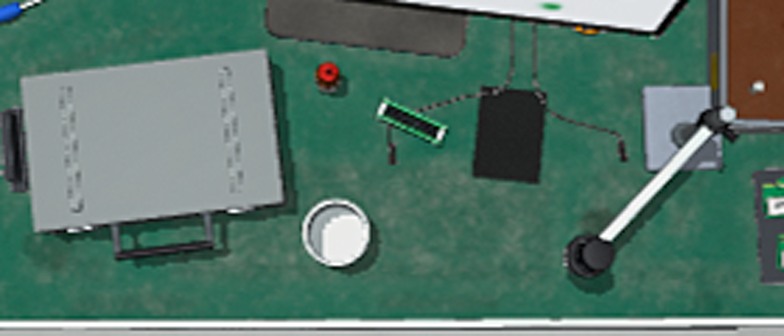

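View pics/sidec.png

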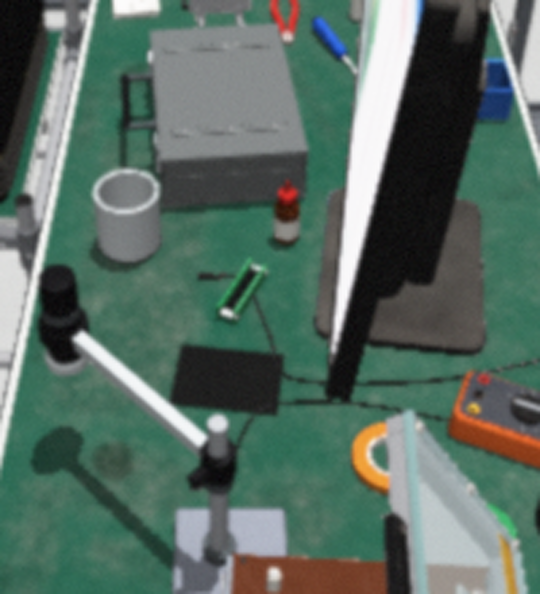

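```bash
cat > scene.py <<'E'
from h import *
def c(u,v,z): return px2w("top",150+(u+.5)/2.8-.5,165+(v+.5)/2.8-.5,z)
L=[c(*p,.075) for p in((22,78),(266,50),(285,205),(36,232))]
H=[c(*p,.061) for p in((117,257),(212,247))]
if __name__=="__main__":
    for n,l in(("lid",L),("handle",H)):
        print(n,np.round(l,4).tolist(),"mean",np.mean(l,0).round(4))
    print("edges",[np.linalg.norm(L[i]-L[i-1]).round(4) for i in range(4)])
    print("cup",c(336,233,.08)); print("flux",c(328,74,.09))
    P=[c(*p,.003) for p in((482,88),(547,93),(540,183),(473,177))]
    print("pad",np.round(P,4).tolist(),np.mean(P,0)); 
    for a,b in((3,0),(2,1)): d=P[b]-P[a];print(np.arctan2(d[1],d[0]),np.linalg.norm(d))
    print("post",c(728,115,.197),c(690,135,.01),"cam",c(590,255,.214))
    d=(L[0]+L[1]-L[2]-L[3]);print("yaw",np.arctan2(d[1],d[0])); d=L[0]-L[1];print(np.arctan2(d[1],d[0])-np.pi/2);d=L[3]-L[2];print(np.arctan2(d[1],d[0])-np.pi/2);d=H[0]-H[1];print(np.arctan2(d[1],d[0])-np.pi/2)
    K=[px2w("side",200+(u+.5)/2.7-.5,150+(v+.5)/2.7-.5,z) for u,v,z in((128,190,.08),(287,187,.09),(218,424,.197),(58,280,.214),(232,378,.003))]
    print("side cup,flux,post,cam,pad",np.round(K,4).tolist())
E
python3 scene.py
```

```text
lid [[0.603, 0.3175, 0.075], [0.6346, 0.043, 0.075], [0.459, 0.0206, 0.075], [0.4296, 0.297, 0.075]] mean [0.5316 0.1695 0.075 ]
handle [[0.4021, 0.2094, 0.061], [0.413, 0.1031, 0.061]] mean [0.4075 0.1562 0.061 ]
edges [np.float64(0.1746), np.float64(0.2763), np.float64(0.177), np.float64(0.278)]
cup [ 0.42747138 -0.03644517  0.08      ]
flux [ 0.60444262 -0.02761666  0.09      ]
pad [[0.6023, -0.2077, 0.003], [0.5962, -0.2848, 0.003], [0.4891, -0.2746, 0.003], [0.4963, -0.1958, 0.003]] [ 0.54595516 -0.24069302  0.003     ]
-0.11176091101753537 0.10662879640467313
-0.09468020412673223 0.10757611674858629
post [ 0.54266889 -0.44284163  0.197     ] [ 0.54478597 -0.45139673  0.01      ] cam [ 0.39886803 -0.29438765  0.214     ]
yaw 0.12226475287895966
0.11478649301017074
0.10598292635473294
0.10232009745486548
side cup,flux,post,cam,pad [[0.4307, -0.0372, 0.08], [0.6089, -0.0403, 0.09], [0.5435, -0.4449, 0.197], [0.4021, -0.3092, 0.214], [0.5511, -0.2403, 0.003]]
```

Run:
```python
from h import *
im=cv2.imread("pics/top0_full.png") if 0 else cv2.imread("pics/top0.png")
a=cv2.resize(im[70:200,120:440],None,fx=2.4,fy=2.4);b=cv2.imread("pics/side0.png")[20:310,300:420];b=cv2.resize(b,None,fx=2,fy=2)
o=np.zeros((600,800,3),np.uint8);o[:312,:768]=a
cv2.imwrite("pics/mon.png",np.vstack([o[:312,:768]]));cv2.imwrite("pics/mon2.png",b)
def tri(a,b):
    A=[]
    for n,(u,v) in(("top",a),("side",b)):
        p=r.camera_params(n);M=np.c_[R.from_rotvec(p["rvec"]).as_matrix(),p["tvec"]];x,y=(u-p["cx"])/p["fx"],(v-p["cy"])/p["fy"]
        A+=[x*M[2]-M[0],y*M[2]-M[1]]
    X=np.linalg.svd(np.array(A))[2][-1];return X[:3]/X[3]
print("botright",tri((388,181),(328,295)),"topright",tri((428,121),(378,150)),tri((136,82),(362,38)))
for z in (.08,.1,.12,.15):print(z,px2w("top",152,151,z),px2w("top",388,181,z),px2w("side",328,295,z))
for z in (.3,.4,.5):print(z,px2w("top",138,82,z),px2w("top",428,121,z))
```

```text
botright [ 0.63513163 -0.3894663   0.16519329] topright [ 0.69295058 -0.38989833  0.54138131] [0.76629328 0.24748809 0.52648387]
0.08 [0.73575258 0.33749758 0.08      ] [ 0.63798344 -0.41068729  0.08      ] [ 0.65833611 -0.31798589  0.08      ]
0.1 [0.73046965 0.33168283 0.1       ] [ 0.63409477 -0.40583241  0.1       ] [ 0.65601708 -0.33402556  0.1       ]
0.12 [0.72518672 0.32586808 0.12      ] [ 0.63020609 -0.40097752  0.12      ] [ 0.65369804 -0.35006522  0.12      ]
0.15 [0.71726233 0.31714596 0.15      ] [ 0.62437308 -0.3936952   0.15      ] [ 0.65021948 -0.37412472  0.15      ]
0.3 [0.87007581 0.31735091 0.3       ] [ 0.76026063 -0.47066279  0.3       ]
0.4 [0.82738696 0.28457171 0.4       ] [ 0.72685881 -0.43679994  0.4       ]
0.5 [0.78469812 0.2517925  0.5       ] [ 0.693457  -0.4029371  0.5      ]
```

View pics/mon2.png

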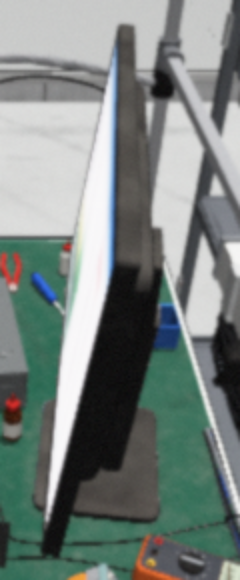

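Run:
```python
from h import *
delta([.45,-.25,.33],-.6); print(px2w("top",150+412/2.8,165+120/2.8,.02))
```

```text
opt rv [-0.001 -0.    -0.637]
 opt rv [-0.000e+00  2.000e-03  2.505e+00]
 d [ 0.3433 -0.241  -0.0916]
[ 0.5607805  -0.12477571  0.02      ]
```

```bash
echo '[[[1, 0.05, -0.04, -0.09, 0, 0, -0.1], [1, 0.34, -0.24, -0.09, 0, 0, -0.64], [1, 0.34, -0.24, -0.09, 0, 0, -0.64], [1, 0.34, -0.24, -0.09, 0, 0, -0.64], [1, 0.34, -0.24, -0.09, 0, 0, -0.64], [1, 0.34, -0.24, -0.09, 0, 0, -0.64], [1, 0.34, -0.24, -0.09, 0, 0, -0.64], [1, 0.34, -0.24, -0.09, 0, 0, -0.64], [1, 0.34, -0.24, -0.09, 0, 0, -0.64], [1, 0.34, -0.24, -0.09, 0, 0, -0.64]]]' | python3 steer.py 20
python3 - <<'E'
from h import *
st();delta([.4075,.156,.20],.108)
E
```

```text
clock: 1.15
tool_pos: [0.4517, -0.2459, 0.3298]
eef_rot: [0.881, 0.473, 0.003, -0.0]
contact_force: [0.3, -0.5, -0.6]
opening: 1.001
finger_force: 0.0
t 1.15 pos [ 0.4517 -0.2459  0.3298] F [ 0.3 -0.5 -0.6] op 1.001 ff 0.0
 opt rv [ 0.004 -0.004 -0.694]
 opt rv [-0.005 -0.005  2.448]
 d [ 0.3098 -0.2592  0.1307]
```

```bash
echo '[[[0.3, 0.31, -0.26, 0.08, 0, 0, -0.69], [0.3, 0.31, -0.26, 0.08, 0, 0, -0.69], [0.3, 0.31, -0.26, 0.08, 0, 0, -0.69], [0.3, 0.31, -0.26, 0.08, 0, 0, -0.69], [0.3, 0.31, -0.26, 0.08, 0, 0, -0.69], [0.3, 0.31, -0.26, 0.08, 0, 0, -0.69], [0.3, 0.31, -0.26, 0.08, 0, 0, -0.69], [0.3, 0.31, -0.26, 0.13, 0, 0, -0.69], [0.3, 0.31, -0.26, 0.13, 0, 0, -0.69], [0.3, 0.31, -0.26, 0.13, 0, 0, -0.69]]]' | python3 steer.py
python3 - <<'E'
from h import *
st();snap("wrist","w1");snap("top","t1")
for x in((.402,.2094,.061),(.413,.1031,.061)):print(w2px("wrist",x))
delta([.4075,.156,.042],.108)
E
```

```text
clock: 2.15
tool_pos: [0.4047, 0.1534, 0.1964]
eef_rot: [0.671, 0.742, -0.001, -0.002]
contact_force: [0.5, -0.5, -0.2]
opening: 0.303
finger_force: 0.0
t 2.15 pos [0.4047 0.1534 0.1964] F [ 0.5 -0.5 -0.2] op 0.303 ff 0.0
[276.31940638 130.46828351]
[277.10404523 246.17516339]
 opt rv [-0.002  0.001 -0.014]
 opt rv [2.000e-03 3.000e-03 3.127e+00]
 d [0.0065 0.0021 0.1562]
```

View pics/w1.png

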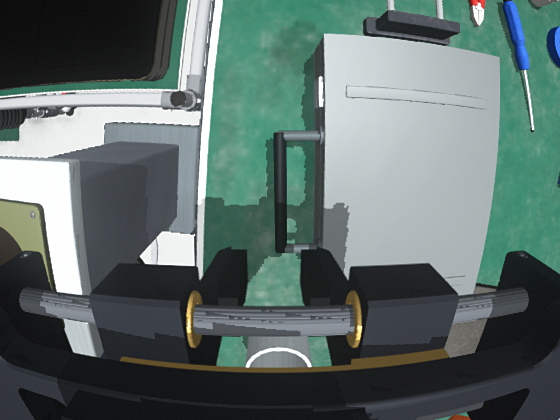

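```bash
echo '[[[0.3, 0.006, 0.004, 0.05, 0, 0, -0.01], [0.3, 0.006, 0.004, 0.1, 0, 0, -0.01], [0.3, 0.006, 0.004, 0.125, 0, 0, -0.01], [0.3, 0.006, 0.004, 0.14, 0, 0, -0.01], [0.3, 0.006, 0.004, 0.154, 0, 0, -0.01], [0.3, 0.006, 0.004, 0.154, 0, 0, -0.01]]]' | python3 steer.py 20
echo '[[[0, 0, 0, 0, 0, 0, 0], [0, 0, 0, 0, 0, 0, 0], [0, 0, 0, 0, 0, 0, 0], [0, 0, 0, 0, 0, 0, 0], [0, 0, 0, 0, 0, 0, 0]]]' | python3 steer.py 25
```

```text
clock: 2.85
tool_pos: [0.4108, 0.1546, 0.0442]
eef_rot: [0.671, 0.742, -0.001, 0.001]
contact_force: [-0.1, 0.1, 0.4]
opening: 0.302
finger_force: 0.0
clock: 3.35
tool_pos: [0.4099, 0.1557, 0.0456]
eef_rot: [0.67, 0.742, -0.0, 0.0]
contact_force: [-1.7, -0.9, 7.0]
opening: 0.114
finger_force: 25.0
```

```bash
cat > arc.py <<'E'
import numpy as np,sys
def tcp(th,a,R=.2124,p=.061,g=.0155):
    return np.array([-R*np.cos(p+th)+g*np.sin(a), R*np.sin(p+th)-g*np.cos(a)])
def table(ths,als,**k):
    t0=tcp(ths[0],als[0],**k);c,s=np.cos(als[0]),np.sin(als[0])
    for th,a in zip(ths[1:],als[1:]):
        d=tcp(th,a,**k)-t0           # u,z
        # tool y=(c,s), tool z=(s,-c) in (u,z)
        print(round(th,2),"dy %.3f dz %.3f rx %.2f"%(d[0]*c+d[1]*s,d[0]*s-d[1]*c,-(a-als[0])))
E
python3 -c "
from arc import *
th=np.r_[0,.05,np.arange(.15,1.6,.1),1.6];table(th,th*.55)"
```

```text
0.05 dy 0.001 dz -0.011 rx -0.03
0.15 dy 0.006 dz -0.032 rx -0.08
0.25 dy 0.012 dz -0.052 rx -0.14
0.35 dy 0.020 dz -0.072 rx -0.19
0.45 dy 0.031 dz -0.091 rx -0.25
0.55 dy 0.043 dz -0.110 rx -0.30
0.65 dy 0.056 dz -0.127 rx -0.36
0.75 dy 0.072 dz -0.142 rx -0.41
0.85 dy 0.089 dz -0.157 rx -0.47
0.95 dy 0.107 dz -0.169 rx -0.52
1.05 dy 0.126 dz -0.180 rx -0.58
1.15 dy 0.146 dz -0.189 rx -0.63
1.25 dy 0.167 dz -0.196 rx -0.69
1.35 dy 0.189 dz -0.201 rx -0.74
1.45 dy 0.210 dz -0.204 rx -0.80
1.55 dy 0.232 dz -0.205 rx -0.85
1.6 dy 0.243 dz -0.204 rx -0.88
```

```bash
echo '[[[0, 0, 0.001, -0.011, -0.03, 0, 0], [0, 0, 0.006, -0.032, -0.08, 0, 0], [0, 0, 0.012, -0.052, -0.14, 0, 0], [0, 0, 0.02, -0.072, -0.19, 0, 0], [0, 0, 0.031, -0.091, -0.25, 0, 0], [0, 0, 0.043, -0.11, -0.3, 0, 0], [0, 0, 0.043, -0.11, -0.3, 0, 0]]]' | python3 steer.py; python3 -c "
from h import *;st()
from arc import *
th=np.r_[.55,.65,np.arange(.75,1.6,.1),1.6];table(th,th*.55)"
```

```text
clock: 4.05
tool_pos: [0.4502, 0.1603, 0.1564]
eef_rot: [0.662, 0.735, 0.111, 0.099]
contact_force: [-9.0, -2.1, 4.0]
opening: 0.116
finger_force: 25.0
t 4.05 pos [0.4502 0.1603 0.1564] F [-9.  -2.1  4. ] op 0.116 ff 25.0
0.65 dy 0.018 dz -0.012 rx -0.05
0.75 dy 0.038 dz -0.023 rx -0.11
0.85 dy 0.058 dz -0.031 rx -0.16
0.95 dy 0.079 dz -0.038 rx -0.22
1.05 dy 0.101 dz -0.042 rx -0.27
1.15 dy 0.123 dz -0.045 rx -0.33
1.25 dy 0.145 dz -0.045 rx -0.38
1.35 dy 0.167 dz -0.044 rx -0.44
1.45 dy 0.188 dz -0.040 rx -0.49
1.55 dy 0.209 dz -0.034 rx -0.55
1.6 dy 0.220 dz -0.031 rx -0.58
```

```bash
echo '[[[0, 0, 0.017, -0.012, -0.05, 0, 0], [0, 0, 0.036, -0.022, -0.11, 0, 0], [0, 0, 0.056, -0.031, -0.16, 0, 0], [0, 0, 0.077, -0.037, -0.22, 0, 0], [0, 0, 0.099, -0.042, -0.27, 0, 0], [0, 0, 0.121, -0.044, -0.33, 0, 0], [0, 0, 0.143, -0.045, -0.38, 0, 0], [0, 0, 0.165, -0.043, -0.44, 0, 0], [0, 0, 0.186, -0.04, -0.49, 0, 0], [0, 0, 0.202, -0.036, -0.53, 0, 0]]]' | python3 steer.py; python3 -c "
from h import *;st();snap('side','s2',(180,100,400,320),2.6);snap('top','t2')
"
```

```text
clock: 5.05
tool_pos: [0.6348, 0.1808, 0.2497]
eef_rot: [0.612, 0.68, 0.301, 0.27]
contact_force: [-1.3, 1.7, -0.7]
opening: 0.117
finger_force: 25.1
t 5.05 pos [0.6348 0.1808 0.2497] F [-1.3  1.7 -0.7] op 0.117 ff 25.1
```

View pics/s2.png

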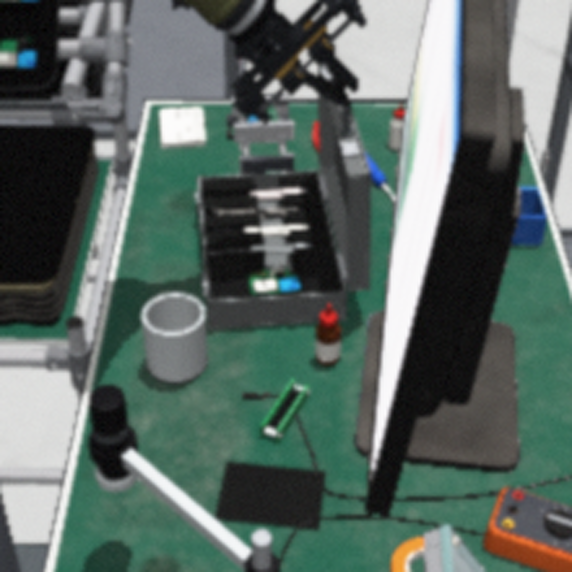

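```bash
echo '[[[0.3, 0, 0, 0, 0, 0, 0], [0.3, 0, 0, 0, 0, 0, 0], [0.3, 0, 0, 0, 0, 0, 0], [0.3, 0, 0, -0.04, 0, 0, 0], [0.3, 0, 0, -0.08, 0, 0, 0], [0.3, 0, 0, -0.1, 0, 0, 0]]]' | python3 steer.py
python3 - <<'E'
from h import *
st();snap("top","t3",(140,120,300,260),4)
delta([.49,.165,.30],-1.463)
E
```

```text
clock: 5.75
tool_pos: [0.5585, 0.1718, 0.3176]
eef_rot: [0.612, 0.68, 0.299, 0.27]
contact_force: [0.6, 0.5, 0.0]
opening: 0.3
finger_force: 0.0
t 5.75 pos [0.5585 0.1718 0.3176] F [0.6 0.5 0. ] op 0.3 ff 0.0
 opt rv [ 0.651 -0.648  1.47 ]
 opt rv [ 0.649  0.651 -1.473]
 d [ 0.     -0.0598 -0.0373]
```

View pics/t3.png

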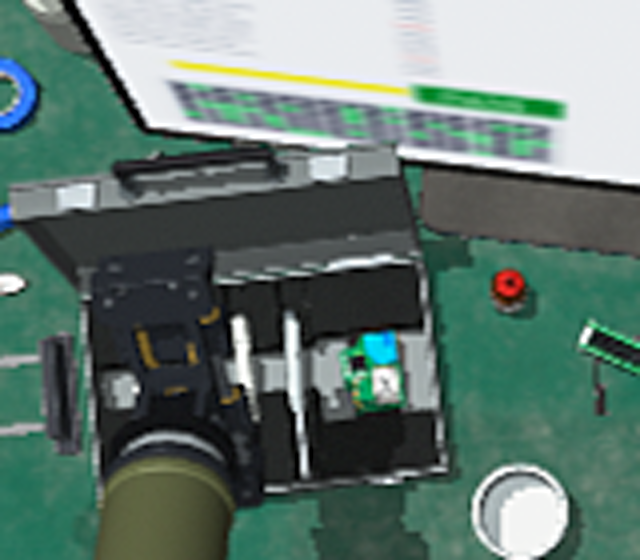

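```bash
cat > kin.py <<'E'
import numpy as np,itertools,json
from scipy.spatial.transform import Rotation as R
from scipy.optimize import least_squares
def rots(q,s):
    e="ZYZYZYZ";out=[];M=R.identity()
    for k in range(7):
        M=M*R.from_euler(e[k].lower(),s[k]*q[k]);out.append(M)
    return out
def pos(q,s,L):  # L: h,a,b,c along z plus x offsets at elbow e1,e2
    M=rots(q,s);h,a,b,c,e1,e2,e3=L
    S=np.array([0,0,h]);E=S+M[2].apply([e1,0,a]);W=E+M[4].apply([e2,0,b]);T=W+M[6].apply([0,0,c])+M[5].apply([e3,0,0])
    return S,E,W,T
E
python3 - <<'E'
from kin import *
from h import r
D=[(np.array([1.27082583,.68997026,-.19453232,1.56637469,.15733276,.9024986,-.21510963]),[.20449618,-.58991237,.2379109],[9.86097134e-01,1.66167335e-01,-2.28129823e-04,-8.98566833e-04])]
s=r.get_state();D.append((s["q"],s["tool_pos"],s["eef_rot"]));print(s["q"].round(3))
res=[]
for sg in itertools.product([1,-1],repeat=7):
    o=[(rots(q,sg)[-1].inv()*R.from_quat(e)) for q,p,e in D]
    res.append(((o[0].inv()*o[1]).magnitude(),sg,o[0].as_rotvec().round(3)))
res.sort(key=lambda t:t[0])
for t in res[:4]:print(t)
sg=res[0][1]
f=lambda L:np.r_[np.concatenate([pos(q,sg,L)[3]-p for q,p,e in D]),1e-3*(L[4:])]
print(least_squares(f,[.35,.42,.4,.3,0,0,0]))
E
```

```text
[-0.218  0.442 -0.499  2.356  2.161  0.69  -2.529]
(1.0262470698637608e-08, (-1, 1, -1, 1, -1, 1, -1), array([0.   , 0.   , 1.571]))
(0.27434926181809444, (-1, 1, 1, 1, 1, 1, 1), array([ 0.   , -0.   ,  1.503]))
(0.5156832131721883, (-1, -1, -1, 1, -1, 1, -1), array([1.031, 1.103, 1.293]))
(0.5460876532544098, (-1, -1, 1, 1, 1, 1, 1), array([1.06 , 1.059, 1.239]))
     message: `gtol` termination condition is satisfied.
     success: True
      status: 1
         fun: [ 4.059e-06  1.039e-06 -1.261e-06 -4.124e-07 -1.389e-06
                1.259e-06 -1.170e-04 -3.650e-04  1.153e-05]
           x: [ 4.281e-02  8.505e-01 -4.716e-02  8.493e-01 -1.170e-01
               -3.650e-01  1.153e-02]
        cost: 7.354578818397279e-08
         jac: [[ 0.000e+00  1.881e-01 ... -3.239e-01 -5.218e-01]
               [ 0.000e+00 -6.081e-01 ...  5.299e-01  8.530e-01]
               ...
               [ 0.000e+00  0.000e+00 ...  1.000e-03  0.000e+00]
               [ 0.000e+00  0.000e+00 ... -0.000e+00  1.000e-03]]
        grad: [-1.773e-09 -3.432e-09 -3.580e-10  6.292e-10 -1.036e-09
                7.059e-10  4.986e-10]
  optimality: 3.431537233758424e-09
 active_mask: [ 0.000e+00  0.000e+00  0.000e+00  0.000e+00  0.000e+00
                0.000e+00  0.000e+00]
        nfev: 3
        njev: 3
```

```bash
cat >> kin.py <<'E'
SG=(-1,1,-1,1,-1,1,-1)
D0=[([1.27082583,.68997026,-.19453232,1.56637469,.15733276,.9024986,-.21510963],[.20449618,-.58991237,.2379109])]
def fit(D,w=1.):
    f=lambda L:np.r_[np.concatenate([pos(q,SG,L)[3]-p for q,p in D]),w*L[4:]]
    o=least_squares(f,[.35,.42,.4,.3,0,0,0]);return o.x,np.abs(f(o.x)[:-3]).max()
E
python3 - <<'E'
from kin import *
from h import r
s=r.get_state();D=D0+[(s["q"],s["tool_pos"])]
json.dump([list(s["q"]),list(s["tool_pos"])],open("d1.json","w"))
for w in(1,.1,.01):
    L,e=fit(D,w);print(L.round(4),e)
E
```

```text
[ 0.1092  0.707   0.2405  0.2918 -0.0067 -0.0017  0.0029] 0.022960164374817127
[ 0.1238  0.754   0.1947  0.5102 -0.0826 -0.136   0.0221] 0.015384618991324206
[ 0.045   0.848  -0.0408  0.8407 -0.1162 -0.3592  0.0118] 0.00039947180073143795
```

```bash
sed -i 's/^def st():/def st():\n    import json;s=r.get_state();open("log.txt","a").write(json.dumps([list(s["q"]),list(s["tool_pos"])])+"\\n")/' h.py
echo '[[[0.3, 0, -0.03, -0.04, 0, 0, 0], [1, 0, -0.06, -0.04, 0.65, 0.65, -1.47], [1, 0, -0.06, -0.04, 0.65, 0.65, -1.47], [1, 0, -0.06, -0.04, 0.65, 0.65, -1.47], [1, 0, -0.06, -0.04, 0.65, 0.65, -1.47], [1, 0, -0.06, -0.04, 0.65, 0.65, -1.47], [1, 0, -0.06, -0.04, 0.65, 0.65, -1.47], [1, 0, -0.06, -0.04, 0.65, 0.65, -1.47], [1, 0, -0.06, -0.04, 0.65, 0.65, -1.47], [1, 0, -0.06, -0.04, 0.65, 0.65, -1.47]]]' | python3 steer.py
python3 - <<'E'
from h import *
s=st();print(s["q"].round(2))
delta([.44,.12,.26],-1.463)
E
```

```text
clock: 6.8
tool_pos: [0.4995, 0.1575, 0.2991]
eef_rot: [0.349, 0.903, 0.167, 0.187]
contact_force: [0.2, 0.2, -0.6]
opening: 1.001
finger_force: 0.0
t 6.8 pos [0.4995 0.1575 0.2991] F [ 0.2  0.2 -0.6] op 1.001 ff 0.0
[-0.08  0.35 -0.44  2.25  1.3   0.21 -0.87]
 opt rv [ 0.495 -0.398  2.236]
 opt rv [ 0.327  0.407 -0.828]
 d [ 0.0235 -0.077   0.0007]
```

```bash
python3 -c "
from h import *
delta([.58,.13,.29],-1.463)"
```

```text
opt rv [ 0.495 -0.398  2.236]
 opt rv [ 0.327  0.407 -0.828]
 d [-0.0723  0.0226  0.0397]
```

```bash
echo '[[[1, -0.07, 0.02, 0.04, 0.33, 0.41, -0.83], [1, -0.07, 0.02, 0.04, 0.33, 0.41, -0.83], [1, -0.07, 0.02, 0.04, 0.33, 0.41, -0.83], [1, -0.07, 0.02, 0.04, 0.33, 0.41, -0.83], [1, -0.07, 0.02, 0.04, 0.33, 0.41, -0.83], [1, -0.07, 0.02, 0.04, 0.33, 0.41, -0.83], [1, -0.07, 0.02, 0.04, 0.33, 0.41, -0.83], [1, -0.07, 0.02, 0.04, 0.33, 0.41, -0.83]]]' | python3 steer.py
python3 - <<'E'
from h import *
s=st();print(s["q"].round(2)); p=r.camera_params("wrist");snap("wrist","w2")
import pickle;pickle.dump(p,open("w2.pkl","wb"))
c=np.array([.532,.1695,0]);u=np.array([np.cos(.108),np.sin(.108),0]);v=np.array([-u[1],u[0],0])
for a in((.012,.099,.034),(.012,.057,.034),(.012,.015,.034),(.012,-.027,.034),(0,-.087,.034),(-.0875,-.139,.048),(-.0875,.139,.048)):
    print(a,w2px("wrist",c+u*a[0]+v*a[1]+[0,0,a[2]]).round(1))
E
```

```text
clock: 7.6
tool_pos: [0.5774, 0.1287, 0.2879]
eef_rot: [-0.015, 1.0, 0.014, 0.018]
contact_force: [0.8, -0.5, 0.4]
opening: 1.0
finger_force: 0.0
t 7.6 pos [0.5774 0.1287 0.2879] F [ 0.8 -0.5  0.4] op 1.0 ff 0.0
[ 0.26  0.73 -1.01  1.63  0.68  1.12  0.68]
(0.012, 0.099, 0.034) [378.5 138.2]
(0.012, 0.057, 0.034) [346.9 139.4]
(0.012, 0.015, 0.034) [313.8 141.1]
(0.012, -0.027, 0.034) [279.7 143.3]
(0, -0.087, 0.034) [229.9 137.6]
(-0.0875, -0.139, 0.048) [178.7  71. ]
(-0.0875, 0.139, 0.048) [408.9  60.3]
```

View pics/w2.png

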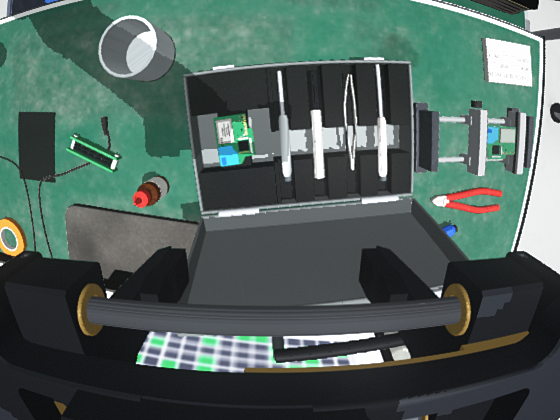

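Run:
```python
from h import *
import pickle;p=pickle.load(open("w2.pkl","rb"))
f=lambda u,v,z:px2w("wrist",u,v,z,p).round(4)
for q in((186,74,.048),(411,62,.048)):print(f(*q))
for n,a,b in(("A",(281,70),(287,180)),("B",(319,110),(316,178)),("C",(350,76),(349,168)),("D",(380,66),(382,180))):
    print(n,f(*a,.034),f(*b,.034))
print("board",[f(*q,.034) for q in((218,116),(252,112),(254,160),(222,166))])
im=cv2.imread("pics/w2_full.png");g=cv2.cvtColor(im,6).astype(int)
for row in(95,110,138,165):print(row,[ (c,g[row,c]) for c in range(270,395) if g[row,c]>130])
```

```text
[0.4622 0.0293 0.048 ]
[0.4315 0.2998 0.048 ]
A [0.456  0.1405 0.034 ] [0.5917 0.1527 0.034 ]
B [0.5027 0.1882 0.034 ] [0.588  0.1893 0.034 ]
C [0.4575 0.2249 0.034 ] [0.5734 0.2311 0.034 ]
D [0.4404 0.2634 0.034 ] [0.5871 0.2779 0.034 ]
board [array([0.5134, 0.0662, 0.034 ]), array([0.5082, 0.1074, 0.034 ]), array([0.5673, 0.111 , 0.034 ]), array([0.5755, 0.0713, 0.034 ])]
95 [(279, np.int64(162)), (280, np.int64(255)), (281, np.int64(255)), (282, np.int64(240)), (344, np.int64(134)), (345, np.int64(234)), (346, np.int64(202)), (352, np.int64(148)), (353, np.int64(255)), (354, np.int64(172)), (378, np.int64(186)), (379, np.int64(255)), (380, np.int64(255)), (381, np.int64(195))]
110 [(281, np.int64(169)), (282, np.int64(185)), (283, np.int64(158)), (312, np.int64(184)), (313, np.int64(255)), (314, np.int64(255)), (315, np.int64(255)), (316, np.int64(255)), (317, np.int64(255)), (318, np.int64(255)), (319, np.int64(255)), (320, np.int64(154)), (344, np.int64(255)), (345, np.int64(255)), (354, np.int64(177)), (355, np.int64(197)), (379, np.int64(186)), (380, np.int64(255)), (381, np.i
[... 2071 characters left out ...]
.int64(212))]
165 [(282, np.int64(205)), (283, np.int64(254)), (284, np.int64(255)), (285, np.int64(255)), (286, np.int64(255)), (287, np.int64(254)), (288, np.int64(251)), (289, np.int64(244)), (290, np.int64(208)), (314, np.int64(165)), (315, np.int64(230)), (316, np.int64(236)), (317, np.int64(255)), (318, np.int64(255)), (319, np.int64(255)), (320, np.int64(255)), (321, np.int64(255)), (322, np.int64(255)), (323, np.int64(219)), (351, np.int64(251)), (352, np.int64(255)), (353, np.int64(255)), (378, np.int64(176)), (379, np.int64(254)), (380, np.int64(255)), (381, np.int64(245)), (382, np.int64(255)), (383, np.int64(255)), (384, np.int64(255)), (385, np.int64(255)), (386, np.int64(255))]
```

```bash
python3 -c "
from h import *
delta([.542,.088,.10],-1.463)"
```

```text
opt rv [ 0.057 -0.042  3.069]
 opt rv [ 0.028  0.037 -0.072]
 d [ 0.045  -0.0466  0.185 ]
```

```bash
echo '[[[0.64, 0.045, -0.047, 0.05, 0.03, 0.04, -0.07], [0.64, 0.045, -0.047, 0.1, 0.03, 0.04, -0.07], [0.64, 0.045, -0.047, 0.15, 0.03, 0.04, -0.07], [0.64, 0.045, -0.047, 0.185, 0.03, 0.04, -0.07], [0.64, 0.045, -0.047, 0.185, 0.03, 0.04, -0.07], [0.64, 0.045, -0.047, 0.185, 0.03, 0.04, -0.07]]]' | python3 steer.py; python3 -c "
from h import *
st();delta([.542,.088,.018],-1.463);snap('wrist','w3',(100,60,460,330),2.2)
print([w2px('wrist',q).round(0) for q in ((.5134,.0662,.034),(.5082,.1074,.034),(.542,.088,.034))])"
```

```text
clock: 8.25
tool_pos: [0.5401, 0.0877, 0.1]
eef_rot: [-0.049, 0.999, -0.001, -0.0]
contact_force: [-0.1, 0.6, 0.9]
opening: 0.645
finger_force: 0.0
t 8.25 pos [0.5401 0.0877 0.1   ] F [-0.1  0.6  0.9] op 0.645 ff 0.0
 opt rv [-0.000e+00  3.000e-03  3.131e+00]
 opt rv [-0.002 -0.    -0.011]
 d [-0.002   0.0002  0.082 ]
[array([244., 181.]), array([307., 179.]), array([273., 225.])]
```

View pics/w3.png

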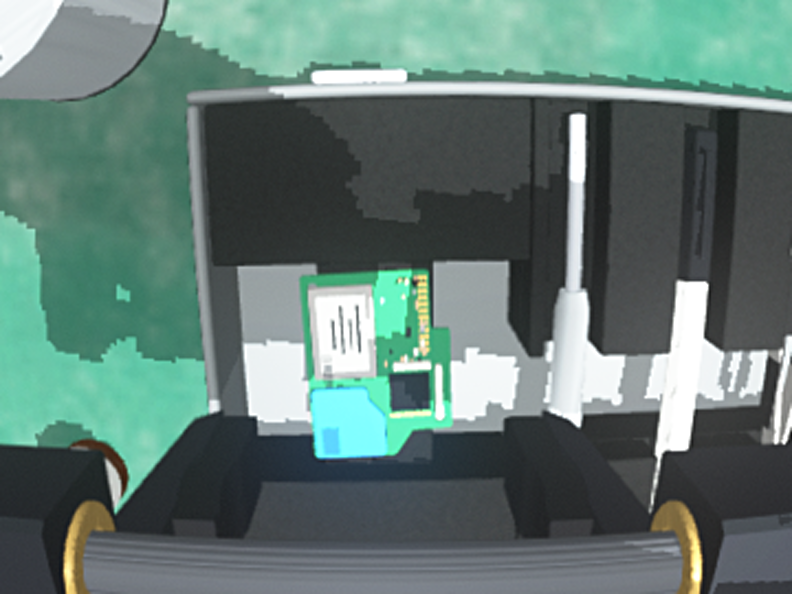

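```bash
echo '[[[0.64, -0.002, -0.002, 0.04, 0, 0, -0.01], [0.64, -0.002, -0.002, 0.07, 0, 0, -0.01], [0.64, -0.002, -0.002, 0.082, 0, 0, -0.01], [0.64, -0.002, -0.002, 0.082, 0, 0, -0.01]]]' | python3 steer.py 12; echo '[[[0, 0, 0, 0, 0, 0, 0], [0, 0, 0, 0, 0, 0, 0], [0, 0, 0, 0, 0, 0, 0], [0, 0, 0, 0, 0, 0, 0], [0, 0, 0, 0, 0, 0, 0]]]' | python3 steer.py; echo '[[[0, 0, 0, -0.02, 0, 0, 0], [0, 0, 0, -0.07, 0, 0, 0], [0, 0, 0, -0.12, 0, 0, 0], [0, 0, 0, -0.14, 0, 0, 0], [0, 0, 0, -0.14, 0, 0, 0]]]' | python3 steer.py; python3 -c "
from h import *
st();delta([.547,-.2405,.1],1.468);delta([.547,-.2405,.0],1.468);snap('wrist','w4',(100,60,460,330),1.5)"
```

```text
clock: 8.7
tool_pos: [0.5439, 0.0864, 0.0195]
eef_rot: [-0.054, 0.999, -0.001, 0.002]
contact_force: [-0.2, 0.7, -0.4]
opening: 0.64
finger_force: 0.0
clock: 9.2
tool_pos: [0.5445, 0.0864, 0.0205]
eef_rot: [-0.054, 0.999, -0.001, 0.003]
contact_force: [-0.9, -1.5, 7.3]
opening: 0.45
finger_force: 12.0
clock: 9.7
tool_pos: [0.5449, 0.0874, 0.1626]
eef_rot: [-0.054, 0.999, -0.0, 0.005]
contact_force: [-0.5, -0.3, -0.6]
opening: 0.447
finger_force: 12.0
t 9.7 pos [0.5449 0.0874 0.1626] F [-0.5 -0.3 -0.6] op 0.447 ff 12.0
 opt rv [0.    0.009 0.211]
 opt rv [-0.014  0.    -2.931]
 d [ 0.0337 -0.3261  0.0625]
 opt rv [0.    0.009 0.211]
 opt rv [-0.014  0.    -2.931]
 d [ 0.0347 -0.3261  0.1625]
```

```bash
echo '[[[0, 0.005, -0.05, 0, 0, 0, 0.03], [0, 0.01, -0.1, 0, 0, 0, 0.06], [0, 0.015, -0.15, 0, 0, 0, 0.1], [0, 0.02, -0.2, 0, 0, 0, 0.13], [0, 0.027, -0.25, 0, 0, 0, 0.17], [0, 0.031, -0.3, 0.02, 0, 0, 0.21], [0, 0.034, -0.329, 0.06, 0, 0, 0.21], [0, 0.034, -0.329, 0.1, 0, 0, 0.21], [0, 0.034, -0.329, 0.1, 0, 0, 0.21]]]' | python3 steer.py; python3 -c "
from h import *
s=st();print(s['q'].round(2));delta([.547,-.2435,.01],1.468);snap('wrist','w5',(60,0,500,330),1.7)
c=np.array([.547,-.2405,.003]);a=-.103
for i,j in((-1,-1),(-1,1),(1,1),(1,-1)):
    x,y=i*.055,j*.04;print(w2px('wrist',c+[x*np.cos(a)-y*np.sin(a),x*np.sin(a)+y*np.cos(a),0]).round(0)-[60,0])"
```

```text
clock: 10.65
tool_pos: [0.5391, -0.2459, 0.0526]
eef_rot: [0.052, 0.999, -0.0, -0.005]
contact_force: [-0.4, 0.1, 0.2]
opening: 0.45
finger_force: 12.0
t 10.65 pos [ 0.5391 -0.2459  0.0526] F [-0.4  0.1  0.2] op 0.45 ff 12.0
[ 0.77  1.03 -0.77  1.76  0.99  0.8   0.95]
 opt rv [-0.001 -0.01  -0.002]
 opt rv [-1.60e-02  1.00e-03  3.14e+00]
 d [-0.0081  0.0033  0.0426]
[156. 155.]
[285. 155.]
[274. 308.]
[164. 308.]
```

View pics/w5.png

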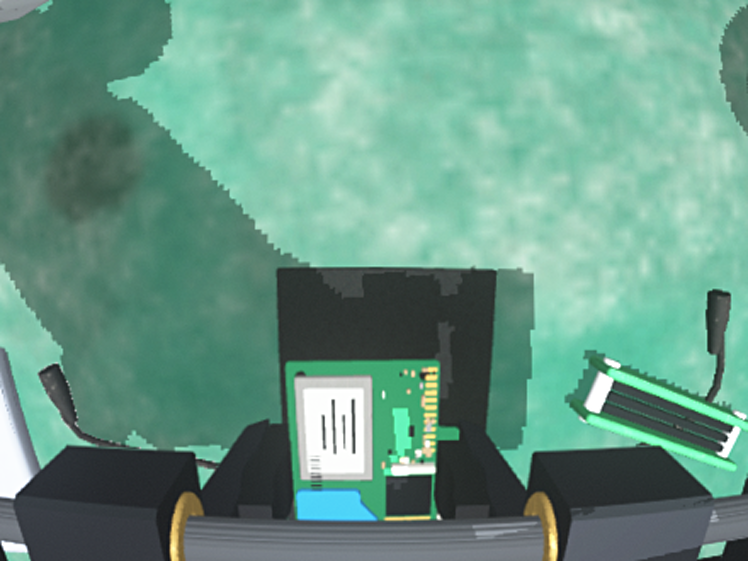

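```bash
echo '[[[0, -0.009, 0.005, 0.01, 0, 0, 0], [0, -0.009, 0.005, 0.03, 0, 0, 0], [0, -0.009, 0.005, 0.044, 0, 0, 0], [0, -0.009, 0.005, 0.046, 0, 0, 0], [0, -0.009, 0.005, 0.046, 0, 0, 0]]]' | python3 steer.py; echo '[[[0.6, 0, 0, 0, 0, 0, 0], [0.6, 0, 0, 0, 0, 0, 0], [0.6, 0, 0, 0, 0, 0, 0], [0.6, 0, 0, -0.05, 0, 0, 0], [0.6, 0, 0, -0.1, 0, 0, 0], [0.6, 0, 0, -0.15, 0, 0, 0], [0.6, 0, 0, -0.2, 0, 0, 0], [0.6, 0, 0, -0.2, 0, 0, 0]]]' | python3 steer.py; python3 -c "
from h import *
st();snap('wrist','w6',(100,0,460,330),1.5);snap('top','t6')
im=cv2.imread('pics/w6_full.png');import pickle;pickle.dump(r.camera_params('wrist'),open('w6.pkl','wb'))
h=cv2.cvtColor(im,cv2.COLOR_BGR2HSV);print(w2px('wrist',[.549,-.238,.005]))
"
```

```text
clock: 11.2
tool_pos: [0.555, -0.2401, 0.0138]
eef_rot: [0.05, 0.999, -0.001, 0.001]
contact_force: [-0.1, 0.0, -0.7]
opening: 0.446
finger_force: 12.0
clock: 12.0
tool_pos: [0.5583, -0.2399, 0.2209]
eef_rot: [0.051, 0.999, -0.002, 0.008]
contact_force: [0.7, -0.2, -0.6]
opening: 0.598
finger_force: 0.0
t 12.0 pos [ 0.5583 -0.2399  0.2209] F [ 0.7 -0.2 -0.6] op 0.598 ff 0.0
[276.29417486 176.89708392]
```

View pics/w6.png

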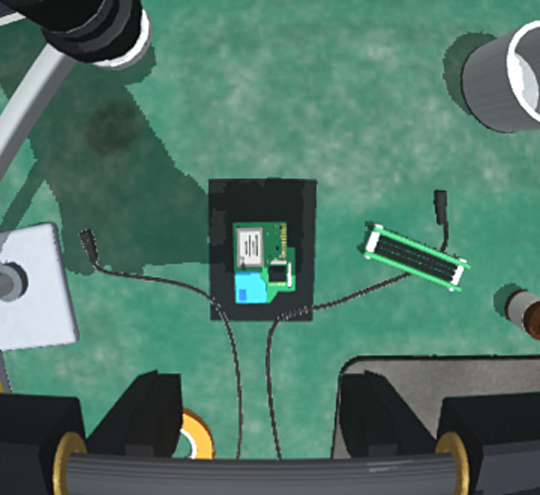

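```bash
python3 -c "
from h import *
import pickle;p=pickle.load(open('w6.pkl','rb'))
f=lambda u,v,z:px2w('wrist',100+u/1.5,v/1.5,z,p)
P=np.array([f(*q,.003) for q in((209,180),(316,180),(312,320),(211,320))]);B=np.array([f(*q,.007) for q in((234,224),(287,222),(236,303),(270,304),(293,262))])
print(P.round(4),P.mean(0),B.round(4))
"
```

```text
[[ 0.4821 -0.2716  0.003 ]
 [ 0.4899 -0.1945  0.003 ]
 [ 0.5953 -0.2059  0.003 ]
 [ 0.5875 -0.2831  0.003 ]] [ 0.53872419 -0.23877102  0.003     ] [[ 0.5159 -0.2568  0.007 ]
 [ 0.5184 -0.2185  0.007 ]
 [ 0.575  -0.262   0.007 ]
 [ 0.5783 -0.2368  0.007 ]
 [ 0.5482 -0.2169  0.007 ]]
```

```bash
python3 -c "
from h import *
delta([.4005,-.302,.25],1.07);delta([.4005,-.302,.172],1.07)"
```

```text
opt rv [-0.002  0.005  0.399]
 opt rv [-7.000e-03 -2.000e-03 -2.743e+00]
 d [ 0.1466 -0.0768 -0.0359]
 opt rv [-0.002  0.005  0.399]
 opt rv [-7.000e-03 -2.000e-03 -2.743e+00]
 d [ 0.147  -0.0765  0.0421]
```

```bash
echo '[[[1, 0, 0, -0.04, 0, 0, 0.1], [1, 0.05, -0.026, -0.04, 0, 0, 0.2], [1, 0.1, -0.05, -0.04, 0, 0, 0.3], [1, 0.147, -0.077, -0.04, 0, 0, 0.4], [1, 0.147, -0.077, -0.04, 0, 0, 0.4], [1, 0.147, -0.077, -0.04, 0, 0, 0.4]]]' | python3 steer.py; python3 -c "
from h import *
st();delta([.4005,-.302,.172],1.07);snap('wrist','w7',(100,60,460,330),1.5);print((w2px('wrist',[.4005,-.302,.214])-[100,60])*1.5)"
```

```text
clock: 12.7
tool_pos: [0.3955, -0.3037, 0.2512]
eef_rot: [0.251, 0.968, -0.001, -0.002]
contact_force: [0.5, -0.6, -0.1]
opening: 1.0
finger_force: 0.0
t 12.7 pos [ 0.3955 -0.3037  0.2512] F [ 0.5 -0.6 -0.1] op 1.0 ff 0.0
 opt rv [-0.003 -0.003 -0.006]
 opt rv [-0.004  0.005  3.136]
 d [-0.0038  0.0041  0.0791]
[265.11800586 273.68692716]
```

View pics/w7.png

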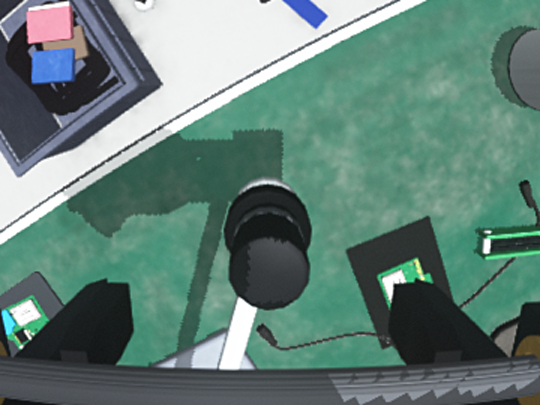

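```bash
echo '[[[1, -0.004, 0.005, 0.04, 0, 0, 0], [1, -0.004, 0.005, 0.07, 0, 0, 0], [1, -0.004, 0.005, 0.079, 0, 0, 0], [1, -0.004, 0.005, 0.079, 0, 0, 0]]]' | python3 steer.py 10; echo '[[[0, 0, 0, 0, 0, 0, 0], [0, 0, 0, 0, 0, 0, 0], [0, 0, 0, 0, 0, 0, 0], [0, 0, 0, 0, 0, 0, 0], [0, 0, 0, 0, 0, 0, 0], [0, 0, 0, 0, 0, 0, 0], [0, 0, 0, 0, 0, 0, 0]]]' | python3 steer.py
python3 - <<'E'
from h import *
s=st()
c=np.array([.543,-.4445]);p=s["tool_pos"][:2];d=p-c;Rr=np.linalg.norm(d);a0=np.arctan2(d[1],d[0]);print("R",Rr,a0)
M=R.from_quat(s["eef_rot"]);a1=np.arctan2(.2055,.012)
for f in np.linspace(.143,1,7):
    a=a0+(a1-a0)*f;t=np.r_[c+Rr*np.array([np.cos(a),np.sin(a)]),s["tool_pos"][2]]
    print(M.inv().apply(t-s["tool_pos"]).round(4),t.round(3))
E
```

```text
clock: 13.15
tool_pos: [0.4064, -0.2983, 0.1728]
eef_rot: [0.247, 0.969, 0.0, 0.0]
contact_force: [0.4, 0.4, -0.1]
opening: 0.999
finger_force: 0.0
clock: 13.85
tool_pos: [0.406, -0.3004, 0.1742]
eef_rot: [0.249, 0.969, -0.001, 0.002]
contact_force: [0.4, -2.3, 1.2]
opening: 0.386
finger_force: 0.7
t 13.85 pos [ 0.406  -0.3004  0.1742] F [ 0.4 -2.3  1.2] op 0.386 ff 0.7
R 0.1988117478437578 2.3309652862058323
[-0.0083  0.0217  0.    ] [ 0.424 -0.285  0.174]
[-0.0191  0.0423  0.    ] [ 0.443 -0.273  0.174]
[-0.0323  0.0614  0.    ] [ 0.464 -0.262  0.174]
[-0.0475  0.0789  0.0001] [ 0.486 -0.254  0.174]
[-0.0648  0.0945  0.0001] [ 0.508 -0.249  0.174]
[-0.0837  0.108   0.0002] [ 0.531 -0.246  0.174]
[-0.104   0.1192  0.0002] [ 0.555 -0.246  0.174]
```

```bash
echo '[[[0, 0, 0, 0, 0, 0, 0], [0, -0.008, 0.022, 0, 0, 0, -0.06], [0, -0.019, 0.042, 0, 0, 0, -0.12], [0, -0.032, 0.061, 0, 0, 0, -0.17], [0, -0.048, 0.079, 0, 0, 0, -0.23], [0, -0.065, 0.095, 0, 0, 0, -0.29], [0, -0.084, 0.108, 0, 0, 0, -0.35], [0, -0.104, 0.119, 0, 0, 0, -0.4], [0, -0.104, 0.119, 0, 0, 0, -0.4], [0, -0.104, 0.119, 0, 0, 0, -0.4]]]' | python3 steer.py; python3 -c "
from h import *
s=st();print(s['q'].round(2));delta([.555,-.244,.174],1.468);"
```

```text
clock: 14.85
tool_pos: [0.5544, -0.2427, 0.1736]
eef_rot: [0.05, 0.999, 0.001, 0.001]
contact_force: [2.2, 6.4, -6.5]
opening: 0.367
finger_force: 9.9
t 14.85 pos [ 0.5544 -0.2427  0.1736] F [ 2.2  6.4 -6.5] op 0.367 ff 9.9
[ 0.81  0.88 -0.89  1.67  0.8   0.99  1.1 ]
 opt rv [0.003 0.002 0.002]
 opt rv [-0.004  0.004 -3.139]
 d [-0.0007 -0.0013 -0.0004]
```

```bash
echo '[[[1, 0, 0, 0, 0, 0, 0], [1, 0, 0, 0, 0, 0, 0], [1, 0, 0, -0.03, 0, 0, 0], [1, 0, 0, -0.08, 0, 0, 0], [1, 0, 0, -0.12, 0, 0, 0], [1, 0, 0, -0.12, 0, 0, 0]]]' | python3 steer.py
python3 - <<'E'
from h import *
from kin import *
st();D=D0+[tuple(json.loads(l)) for l in open("log.txt")]
d1=json.load(open("d1.json"));D.append(tuple(d1))
L,e=fit(D,1e-4);print(len(D),L.round(4),e)
# full general offsets
def P(q,X):
    M=rots(q,SG);X=X.reshape(-1,3);return X[0]+sum(M[i].apply(X[i+1]) for i in range(7))
A=[];b=[]
for q,p in D:
    M=rots(q,SG);A.append(np.hstack([np.eye(3)]+[m.as_matrix() for m in M]));b.append(p)
A=np.vstack(A);b=np.concatenate(b)
x=np.linalg.solve(A.T@A+1e-7*np.eye(24),A.T@b);print(np.abs(A@x-b).max(),np.linalg.matrix_rank(A));print(x.reshape(-1,3).round(4))
E
```

```text
clock: 15.45
tool_pos: [0.5565, -0.2457, 0.3006]
eef_rot: [0.052, 0.999, -0.002, 0.006]
contact_force: [1.0, 0.4, -0.3]
opening: 0.884
finger_force: 0.0
t 15.45 pos [ 0.5565 -0.2457  0.3006] F [ 1.   0.4 -0.3] op 0.884 ff 0.0
12 [ 0.3129  0.6095  0.3741  0.3284 -0.0427  0.0163  0.0168] 0.03144213261812101
6.801281138280046e-08 17
[[-0.000e+00  0.000e+00  1.734e-01]
 [ 0.000e+00 -9.400e-03  1.734e-01]
 [ 0.000e+00 -9.400e-03  2.817e-01]
 [ 0.000e+00 -1.340e-02  2.817e-01]
 [-0.000e+00 -1.340e-02  1.724e-01]
 [ 0.000e+00 -2.000e-04  1.724e-01]
 [ 0.000e+00 -2.000e-04  1.630e-01]
 [-0.000e+00 -0.000e+00  1.630e-01]]
```

```bash
cat >> kin.py <<'E'
X=np.array([[0,0,.1734],[0,-.0094,.1734],[0,-.0094,.2817],[0,-.0134,.2817],[0,-.0134,.1724],[0,-.0002,.1724],[0,-.0002,.163],[0,0,.163]])
LO=np.array([-3.01,-.46,-1.47,.13,-1,.04,-2.66]);HI=np.array([3.01,2.08,1.51,2.56,4.14,2.09,2.66])
def fk(q):
    M=rots(q,SG);p=[X[0]]
    for i in range(7):p.append(p[-1]+M[i].apply(X[i+1]))
    return p,M[6]*R.from_rotvec([0,0,np.pi/2])   # p[2]=shoulder..,p[4]=elbow.., p[6]=wrist, p[7]=tcp
def ik(T,Rt,seeds,m=.06):
    best=None
    for q0 in seeds:
        f=lambda q:np.r_[(fk(q)[0][7]-T)*10,(Rt.inv()*fk(q)[1]).as_rotvec()*3,.01*(q-q0)]
        o=least_squares(f,np.clip(q0,LO+m+.01,HI-m-.01),bounds=(LO+m,HI-m),max_nfev=60)
        e=np.linalg.norm(o.fun[:6]);c=e*100+np.abs(o.x-q0).max()
        if best is None or c<best[0]:best=(c,e,o.x)
    return best
def hand(psi,beta):
    """tool frame: z tilted beta from down towards heading psi, -x up"""
    z=np.array([np.sin(beta)*np.cos(psi),np.sin(beta)*np.sin(psi),-np.cos(beta)])
    x=-np.array([np.cos(beta)*np.cos(psi),np.cos(beta)*np.sin(psi),np.sin(beta)])
    return R.from_matrix(np.c_[x,np.cross(z,x),z])
E
python3 - <<'E'
from kin import *
from h import r
q0=r.get_state()["q"];print(q0.round(2))
t=hand(.108,0.).as_matrix();print(t.round(2))
C=np.array([.43,-.037,0])
rng=np.random.default_rng(0)
for beta in(.9,1.05,1.3):
  for psi in np.deg2rad([-60,-30,0,30,60,90,120]):
    H=hand(psi,beta);d=np.array([np.cos(psi),np.sin(psi),0]);g=C+.03*d+[0,0,.105];T=g+H.apply([0,0,.019])
    seeds=[q0]+[LO+(HI-LO)*rng.random(7) for _ in range(6)]
    c,e,q=ik(T,H,seeds)
    p=fk(q)[0];print(beta,round(np.rad2deg(psi)),"err %.4f"%e,"dq %.2f"%np.abs(q-q0).max(),q.round(2),"E",p[4].round(2),"W",p[6].round(2))
E
```

```text
[ 0.85  0.75 -0.99  1.53  0.66  1.21  1.22]
[[-0.99 -0.11  0.  ]
 [-0.11  0.99  0.  ]
 [-0.    0.   -1.  ]]
0.9 -60 err 0.0002 dq 3.36 [-0.58  1.09  0.06  2.49  1.91  0.92 -2.14] E [0.38 0.19 0.45] W [0.39 0.03 0.19]
0.9 -30 err 0.6246 dq 2.57 [ 0.16  1.37 -1.19  2.5   1.85  2.03 -1.35] E [ 0.43 -0.    0.37] W [0.42 0.03 0.2 ]
0.9 0 err 0.9643 dq 1.66 [ 0.78  1.4  -1.41  2.5   2.31  1.41 -0.25] E [ 0.36 -0.24  0.38] W [ 0.44 -0.07  0.22]
0.9 30 err 0.3895 dq 1.78 [ 1.11  1.54 -1.41  2.5   2.44  0.88  0.43] E [ 0.26 -0.35  0.32] W [ 0.39 -0.1   0.19]
0.9 60 err 0.0002 dq 1.17 [ 1.19  1.53 -1.41  2.35  1.83  0.53  1.35] E [ 0.26 -0.38  0.32] W [ 0.39 -0.11  0.19]
0.9 90 err 0.0001 dq 3.04 [ 0.6   1.03 -0.29  2.07 -0.94  0.72 -1.81] E [ 0.4  -0.28  0.46] W [ 0.43 -0.12  0.19]
0.9 120 err 0.0001 dq 3.25 [ 0.49  1.06 -0.31  1.82 -0.41  1.   -2.03] E [ 0.48 -0.24  0.46] W [ 0.47 -0.11  0.19]
1.05 -60 err 0.0002 dq 3.41 [-0.66  1.2   0.06  2.48  1.8   1.02 -2.19] E [0.38 0.23 0.41] W [0.38 0.05 0.18]
1.05 -30 err 0.6985 dq 2.92 [-0.09  1.39 -0.85  2.5   1.85  2.03 -1.7 ] E [0.43 0.08 0.34] 
[... 681 characters left out ...]
1] W [0.38 0.06 0.14]
1.3 -30 err 0.5831 dq 3.52 [-0.44  1.58 -0.37  2.5   1.76  2.03 -2.3 ] E [0.39 0.18 0.24] W [0.37 0.05 0.11]
1.3 0 err 0.9466 dq 3.28 [ 0.91  2.02 -0.78  2.5   3.94  1.71 -0.06] E [ 0.24 -0.25  0.08] W [ 0.36 -0.07  0.06]
1.3 30 err 0.2640 dq 2.12 [ 1.39  2.02 -1.41  2.5   2.78  0.71  0.75] E [ 0.14 -0.34  0.12] W [ 0.35 -0.11  0.13]
1.3 60 err 0.0001 dq 1.06 [ 1.38  1.8  -1.37  2.25  1.37  0.3   2.1 ] E [ 0.19 -0.4   0.19] W [ 0.38 -0.13  0.14]
1.3 90 err 0.0018 dq 3.76 [ 1.08  1.47 -0.97  1.9  -0.16  0.75 -2.54] E [ 0.33 -0.41  0.28] W [ 0.43 -0.15  0.14]
1.3 120 err 0.0001 dq 2.46 [ 0.    1.42  0.72  1.65 -0.94  1.94 -1.24] E [ 0.56 -0.15  0.32] W [ 0.48 -0.13  0.14]
```

```bash
cat >> kin.py <<'E'
from scipy.spatial.transform import Slerp
def path(q,T1,R1,n=20):
    p,R0=fk(q);T0=p[7];S=Slerp([0,1],R.concatenate([R0,R1]));err=0;lim=9
    for t in np.linspace(1/n,1,n):
        c,e,q=ik(T0+(T1-T0)*t,S(t),[q],.03);err=max(err,e);lim=min(lim,(q-LO).min(),(HI-q).min())
    return q,err,lim
E
python3 - <<'E'
from kin import *
from h import r
q0=r.get_state()["q"];C=np.array([.43,-.037,0])
q1,e,l=path(q0,np.array([.549,.147,.3]),hand(.108,0.));print("over",e,l,q1.round(2))
q2,e,l=path(q1,np.array([.549,.147,.015]),hand(.108,0.),8);print("pick",e,l,q2.round(2))
for beta in(.95,1.1):
  for psi in np.deg2rad([60,75,90,105]):
    H=hand(psi,beta);d=np.array([np.cos(psi),np.sin(psi),0]);T=C+.03*d+[0,0,.105]+H.apply([0,0,.019])
    q3,e,l=path(q1,T+[0,0,.12],H,14);q4,e2,l2=path(q3,T,H,6)
    p=fk(q4)[0];print(beta,round(np.rad2deg(psi)),"err %.3f %.3f lim %.2f %.2f"%(e,e2,l,l2),q3.round(2),q4.round(2),"E",p[3].round(2),"W",p[5].round(2))
E
```

```text
over 2.597429995164026e-06 0.45519506332788984 [ 0.21  0.7  -1.01  1.64  0.64  1.16  0.72]
pick 1.223566205695244e-05 0.490547059103815 [ 0.05  1.06 -0.71  1.85  1.1   0.69  0.35]
0.95 60 err 0.001 0.000 lim 0.07 0.10 [ 1.19  1.12 -1.29  2.35  1.47  0.12  1.51] [ 1.2   1.5  -1.32  2.34  1.91  0.41  1.31] E [ 0.19 -0.53  0.37] W [ 0.32 -0.23  0.28]
0.95 75 err 0.000 0.000 lim 0.03 0.07 [ 1.2   1.24 -1.44  2.18  0.65  0.47  2.46] [ 1.14  1.39 -1.19  2.18  0.84  0.32  2.51] E [ 0.21 -0.52  0.43] W [ 0.37 -0.25  0.28]
0.95 90 err 0.294 0.004 lim 0.03 0.03 [ 1.12  1.25 -1.44  2.1   0.56  0.66  2.63] [ 1.14  1.56 -1.44  2.03  0.82  0.8   2.63] E [ 0.22 -0.52  0.34] W [ 0.43 -0.26  0.28]
0.95 105 err 0.763 0.474 lim 0.03 0.03 [ 1.02  1.24 -1.44  2.06  0.58  0.8   2.63] [ 1.04  1.52 -1.44  2.03  0.84  0.9   2.63] E [ 0.27 -0.5   0.36] W [ 0.45 -0.21  0.3 ]
1.1 60 err 0.002 0.000 lim 0.03 0.10 [ 1.25  1.25 -1.32  2.35  1.54  0.07  1.54] [ 1.26  1.59 -1.29  2.31  1.85  0.28  1.49] E [ 0.15 -0.54  0.32] W [ 0.31 -0.25  0.24]
1.1 75 err 0.039 0.000 lim 0.03 0.03 [ 1.24  1.35 -1.44  2.18  0.54  0.44  2.63] [ 1.23  1.57 -1.3   2.14  0.79  0.43  2.63] E [ 0.17 -0.54  0.34] W [ 0.37 -0.27  0.24]
1.1 90 err 0.527 0.258 lim 0.03 0.03 [ 1.15  1.34 -1.44  2.14  0.56  0.58  2.63] [ 1.18  1.63 -1.44  2.05  0.81  0.74  2.63] E [ 0.2  -0.53  0.3 ] W [ 0.41 -0.26  0.26]
1.1 105 err 0.997 0.726 lim 0.03 0.03 [ 1.05  1.32 -1.44  2.08  0.56  0.75  2.63] [ 1.08  1.58 -1.44  2.04  0.8   0.85  2.63] E [ 0.25 -0.51  0.33] W [ 0.44 -0.22  0.27]
```

```bash
cat > tools.py <<'E'
from h import *
TR={"A":(.550,.148),"B":(.545,.190),"C":(.541,.2315),"D":(.536,.273)}
def cup():
    im=cv2.imread("pics/top0.png") if 0 else r.snapshot("top")[:,:,::-1]
    return cupim(im)
def cupim(im):
    h=cv2.cvtColor(np.ascontiguousarray(im),cv2.COLOR_BGR2HSV);m=((h[...,1]<50)&(h[...,2]>90)).astype(np.uint8)
    x0,y0=236,215;m=m[y0:278,x0:310]
    n,l,s,c=cv2.connectedComponentsWithStats(m)
    return [(s[i,4],s[i,:4].tolist(),(c[i]+[x0,y0]).round(1).tolist()) for i in range(1,n) if s[i,4]>60]
E
python3 -c "
from tools import *
for f in('top0','t2_full','t6_full'):print(cupim(cv2.imread(f'pics/{f}.png')))
delta([*TR['A'],.30],1.679)"
```

```text
[(np.int32(338), [0, 0, 15, 26], [242.4, 226.8]), (np.int32(457), [22, 21, 24, 24], [269.6, 247.8])]
[(np.int32(461), [22, 21, 24, 24], [269.6, 247.7])]
[(np.int32(69), [5, 0, 9, 8], [244.9, 218.4]), (np.int32(458), [22, 21, 24, 24], [269.6, 247.8])]
 opt rv [-0.005  0.012 -0.212]
 opt rv [0.018 0.008 2.929]
 d [ 0.0474  0.3908 -0.0015]
```

```bash
echo '[[[0.3, 0.047, 0.39, 0, 0, 0.01, -0.21], [0.3, 0.047, 0.39, 0, 0, 0.01, -0.21], [0.3, 0.047, 0.39, 0, 0, 0.01, -0.21], [0.3, 0.047, 0.39, 0, 0, 0.01, -0.21], [0.3, 0.047, 0.39, 0, 0, 0.01, -0.21], [0.3, 0.047, 0.39, 0, 0, 0.01, -0.21], [0.3, 0.047, 0.39, 0, 0, 0.01, -0.21], [0.3, 0.047, 0.39, 0.05, 0, 0.01, -0.21], [0.3, 0.047, 0.39, 0.1, 0, 0.01, -0.21], [0.3, 0.047, 0.39, 0.1, 0, 0.01, -0.21]]]' | python3 steer.py 20;  python3 -c "
from tools import *
s=st();print(s['q'].round(2),cup());delta([*TR['A'],.08],1.679)"
```

```text
clock: 16.45
tool_pos: [0.5443, 0.146, 0.1892]
eef_rot: [-0.055, 0.998, -0.003, -0.008]
contact_force: [-0.9, -1.1, -1.0]
opening: 0.301
finger_force: 0.0
t 16.45 pos [0.5443 0.146  0.1892] F [-0.9 -1.1 -1. ] op 0.301 ff 0.0
[ 0.15  0.82 -0.91  1.77  0.77  0.97  0.6 ] []
 opt rv [-0.005 -0.015  0.001]
 opt rv [ 0.024 -0.008 -3.141]
 d [-0.0072  0.0027  0.1092]
```

```bash
echo '[[[0.3, -0.006, 0.002, 0.05, 0, -0.01, 0], [0.3, -0.006, 0.002, 0.1, 0, -0.01, 0], [0.3, -0.006, 0.002, 0.1, 0, -0.01, 0], [0.3, -0.006, 0.002, 0.1, 0, -0.01, 0]]]' | python3 steer.py;  cat >>tools.py <<'E'
def groove(name,zz=.034):
    """brightest-tool columns in the wrist picture for sections ahead of the TCP, as tool-y offset"""
    s=r.get_state();M=R.from_quat(s["eef_rot"]);p=r.camera_params("wrist");g=cv2.cvtColor(r.snapshot("wrist"),cv2.COLOR_RGB2GRAY)
    cv2.imwrite(f"pics/g_{name}.png",g)
    for dx in(.012,.02,.03,.04):
        o=np.arange(-.03,.0301,.001);v=[]
        for y in o:
            P=s["tool_pos"]+M.apply([dx,y,0]);P[2]=zz;u=w2px("wrist",P,p).round().astype(int)
            v.append(int(g[u[1],u[0]]))
        print(dx,u,"".join("%d"%min(9,x//26) for x in v))
E
python3 -c "
from tools import *
s=st();groove('A',.036);delta([*TR['A'],.015],1.679)"
```

```text
clock: 16.9
tool_pos: [0.553, 0.1489, 0.095]
eef_rot: [-0.053, 0.999, -0.001, 0.001]
contact_force: [-0.2, -0.0, 1.0]
opening: 0.297
finger_force: 0.0
t 16.9 pos [0.553  0.1489 0.095 ] F [-0.2 -0.   1. ] op 0.297 ff 0.0
0.012 [319 211] 6666666666666666666666666899999999986777777777777777777777767
0.02 [320 199] 6666666666666666667666666889999999996667777667777899976677777
0.03 [320 184] 6666676666667722222222223789999999993122222222222222223333333
0.04 [321 169] 6666766677777742222122222678999999922122222222222222222222222
 opt rv [ 0.     0.006 -0.002]
 opt rv [ 0.009 -0.     3.14 ]
 d [ 0.0045 -0.0015  0.0812]
```

```bash
echo '[[[0.3, 0.004, 0, 0.04, 0, 0, 0], [0.3, 0.004, 0, 0.065, 0, 0, 0], [0.3, 0.004, 0, 0.08, 0, 0, 0], [0.3, 0.004, 0, 0.08, 0, 0, 0]]]' | python3 steer.py 25; echo '[[[0, 0, 0, 0, 0, 0, 0], [0, 0, 0, 0, 0, 0, 0], [0, 0, 0, 0, 0, 0, 0], [0, 0, 0, 0, 0, 0, 0]]]' | python3 steer.py; echo '[[[0, 0, 0, -0.02, 0, 0, 0], [0, 0, 0, -0.07, 0, 0, 0], [0, 0, 0, -0.12, 0, 0, 0], [0, 0, 0, -0.17, 0, 0, 0], [0, 0, 0, -0.22, 0, 0, 0], [0, 0, 0, -0.22, 0, 0, 0]]]' | python3 steer.py
cat >> tools.py <<'E'
from kin import hand
CUP=np.array([.429,-.037,0])
def place(psi,beta,lat,up,gt,back=-.02,tipz=.018):
    """tcp for the tool tip at back(along psi)/lat in the cup, tipz above bench, up = raised along the tool axis; gt=grip-to-tip"""
    H=hand(psi,beta);d=np.array([np.cos(psi),np.sin(psi),0]);n=np.array([-d[1],d[0],0])
    tip=CUP+back*d+lat*n+[0,0,tipz];ax=-H.apply([1,0,0])
    T=tip+ax*(gt+up)+H.apply([0,0,.019])
    s=r.get_state();M=R.from_quat(s["eef_rot"])
    print("T",T.round(3),"d",M.inv().apply(T-s["tool_pos"]).round(3),"rv",(M.inv()*H).as_rotvec().round(2));return T,H
E
python3 -c "
from tools import *
s=st();print(s['q'].round(2),cup());place(1.1,1.0,0,.1,.092)"
```

```text
clock: 17.35
tool_pos: [0.5492, 0.1493, 0.0142]
eef_rot: [-0.054, 0.999, -0.0, 0.002]
contact_force: [-0.2, -0.1, 0.1]
opening: 0.298
finger_force: 0.0
clock: 17.75
tool_pos: [0.5496, 0.15, 0.0153]
eef_rot: [-0.054, 0.999, 0.0, 0.003]
contact_force: [-0.5, -0.2, 6.8]
opening: 0.121
finger_force: 24.2
clock: 18.35
tool_pos: [0.5507, 0.1526, 0.2408]
eef_rot: [-0.054, 0.999, 0.002, 0.007]
contact_force: [0.7, 0.0, -0.5]
opening: 0.121
finger_force: 24.5
t 18.35 pos [0.5507 0.1526 0.2408] F [ 0.7  0.  -0.5] op 0.121 ff 24.5
[ 0.17  0.76 -0.94  1.72  0.71  1.03  0.65] []
T [0.474 0.052 0.169] d [ 0.086 -0.09   0.067] rv [-0.5 -0.9 -0.9]
```

```bash
python3 -c "
from tools import *
place(1.1,1.0,0,.12,.092)"; echo '[[[0, 0.08, -0.09, 0.02, -0.5, -0.9, -0.9], [0, 0.08, -0.09, 0.02, -0.5, -0.9, -0.9], [0, 0.08, -0.09, 0.02, -0.5, -0.9, -0.9], [0, 0.08, -0.09, 0.02, -0.5, -0.9, -0.9], [0, 0.08, -0.09, 0.02, -0.5, -0.9, -0.9], [0, 0.08, -0.09, 0.02, -0.5, -0.9, -0.9], [0, 0.08, -0.09, 0.02, -0.5, -0.9, -0.9], [0, 0.08, -0.09, 0.02, -0.5, -0.9, -0.9], [0, 0.08, -0.09, 0.02, -0.5, -0.9, -0.9], [0, 0.08, -0.09, 0.02, -0.5, -0.9, -0.9]]]' | python3 steer.py;  python3 -c "
from tools import *
s=st();print(s['q'].round(2),cup());place(1.1,1.0,0,.1,.092);snap('wrist','w8')"
```

```text
T [0.479 0.062 0.186] d [ 0.08  -0.081  0.05 ] rv [-0.5 -0.9 -0.9]
clock: 19.4
tool_pos: [0.4764, 0.0514, 0.2127]
eef_rot: [-0.453, 0.757, 0.25, 0.398]
contact_force: [-0.3, 0.2, -0.3]
opening: 0.122
finger_force: 24.5
t 19.4 pos [0.4764 0.0514 0.2127] F [-0.3  0.2 -0.3] op 0.122 ff 24.5
[ 1.04  1.11 -1.23  2.32  2.32  0.07  0.63] [(np.int32(69), [5, 0, 9, 8], [244.9, 218.4]), (np.int32(94), [0, 10, 21, 15], [245.8, 231.9]), (np.int32(67), [38, 24, 12, 20], [277.4, 247.0])]
T [0.474 0.052 0.169] d [0.032 0.003 0.024] rv [-0.   -0.02 -0.03]
```

```bash
cat >> tools.py <<'E'
def sidecup(im):
    h=cv2.cvtColor(np.ascontiguousarray(im),cv2.COLOR_BGR2HSV);m=((h[...,1]<60)&(h[...,2]>80)).astype(np.uint8)
    x0,y0=215,200;m=m[y0:270,x0:290]
    n,l,s,c=cv2.connectedComponentsWithStats(m)
    return [(int(s[i,4]),(s[i,:4]+[x0,y0,0,0]).tolist(),(c[i]+[x0,y0]).round(1).tolist()) for i in range(1,n) if s[i,4]>40]
E
python3 -c "
from tools import *
print(sidecup(cv2.imread('pics/side0.png')));print(sidecup(cv2.imread('pics/s2_full.png')));snap('side','s8');print(sidecup(cv2.imread('pics/s8.png')))
snap('top','t8');a=cv2.imread('pics/t8.png')[180:280,200:320];b=cv2.imread('pics/s8.png')[120:300,180:340];c=cv2.imread('pics/w8.png')
o=np.zeros((600,800,3),np.uint8);o[:300,:360]=cv2.resize(a,(360,300));o[:420*300//420,400:800]=cv2.resize(c,(400,300));o[300:600,:267]=cv2.resize(b,(267,300))
cv2.imwrite('pics/m8.png',o)"
```

```text
[(305, [215, 200, 11, 52], [218.3, 217.5]), (310, [256, 200, 34, 14], [272.1, 204.2]), (786, [234, 211, 26, 36], [247.0, 228.6])]
[(302, [215, 200, 11, 51], [218.3, 217.4]), (102, [277, 200, 13, 16], [283.3, 207.3]), (790, [234, 212, 26, 35], [246.9, 228.6])]
[(303, [215, 200, 11, 51], [218.3, 217.4]), (767, [234, 212, 26, 35], [246.9, 228.8]), (125, [274, 258, 16, 12], [281.4, 264.6])]
```

View pics/m8.png

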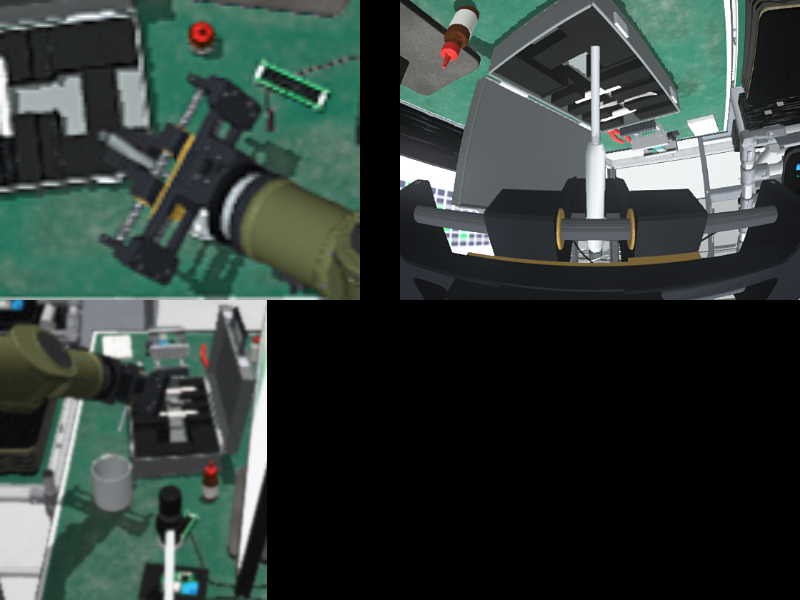

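```bash
echo '[[[0, 0.02, 0.003, 0.024, 0, -0.02, -0.03], [0, 0.03, 0.003, 0.024, 0, -0.02, -0.03], [0, 0.03, 0.003, 0.024, 0, -0.02, -0.03], [0, 0.06, 0.003, 0.024, 0, -0.02, -0.03], [0, 0.08, 0.003, 0.024, 0, -0.02, -0.03], [0, 0.08, 0.003, 0.024, 0, -0.02, -0.03]]]' | python3 steer.py;  python3 -c "
from tools import *
s=st();print(s['q'].round(2));place(1.1,1.0,0,0,.092)
print(sidecup(r.snapshot('side')[:,:,::-1]))"
```

```text
clock: 20.2
tool_pos: [0.4622, 0.0299, 0.1335]
eef_rot: [-0.46, 0.75, 0.246, 0.407]
contact_force: [-0.9, 0.0, -0.5]
opening: 0.122
finger_force: 24.5
t 20.2 pos [0.4622 0.0299 0.1335] F [-0.9  0.  -0.5] op 0.122 ff 24.5
[ 1.08  1.31 -1.16  2.34  2.43  0.15  0.74]
T [0.45  0.004 0.085] d [ 0.056 -0.001  0.002] rv [-0.01 -0.01  0.  ]
[(221, [215, 208, 9, 44], [217.7, 223.0]), (789, [234, 208, 26, 39], [247.1, 228.5]), (125, [274, 258, 16, 12], [281.4, 264.6])]
```

```bash
echo '[[[0, 0.02, 0, 0.002, 0, 0, 0], [0, 0.035, 0, 0.002, 0, 0, 0], [0, 0.048, 0, 0.002, 0, 0, 0], [0, 0.052, 0, 0.002, 0, 0, 0], [0, 0.052, 0, 0.002, 0, 0, 0]]]' | python3 steer.py;  python3 -c "
from tools import *
s=st();print(sidecup(r.snapshot('side')[:,:,::-1]))"
```

```text
clock: 20.75
tool_pos: [0.4507, 0.0073, 0.0892]
eef_rot: [-0.46, 0.749, 0.247, 0.409]
contact_force: [-0.2, 0.0, -0.5]
opening: 0.117
finger_force: 24.5
t 20.75 pos [0.4507 0.0073 0.0892] F [-0.2  0.  -0.5] op 0.117 ff 24.5
[(457, [235, 224, 26, 23], [246.9, 235.3]), (78, [215, 226, 6, 25], [216.4, 235.1]), (125, [274, 258, 16, 12], [281.4, 264.6])]
```

```bash
echo '[[[0.3, 0, 0, 0, 0, 0, 0], [0.3, 0, 0, 0, 0, 0, 0], [0.3, 0, 0, -0.005, 0, 0, 0], [0.3, 0, 0, -0.04, 0, 0, 0], [0.3, 0, 0, -0.08, 0, 0, 0], [0.3, -0.05, 0, -0.12, 0, 0, 0], [0.3, -0.1, 0, -0.12, 0, 0, 0], [0.3, -0.1, 0, -0.12, 0, 0, 0]]]' | python3 steer.py;  python3 -c "
from tools import *
s=st();print(s['q'].round(2));snap('side','s9');print(sidecup(cv2.imread('pics/s9.png')));snap('top','t9');print(cupim(cv2.imread('pics/t9.png')))
h=cv2.cvtColor(cv2.imread('pics/s9.png'),6)
for v in range(188,250,4):print(v,''.join('%d'%min(9,x//26) for x in h[v,225:275]))
delta([*TR['B'],.26],1.679)"
```

```text
clock: 21.6
tool_pos: [0.4553, -0.039, 0.14]
eef_rot: [-0.45, 0.761, 0.227, 0.408]
contact_force: [0.3, -1.1, 0.2]
opening: 0.297
finger_force: 0.0
t 21.6 pos [ 0.4553 -0.039   0.14  ] F [ 0.3 -1.1  0.2] op 0.297 ff 0.0
[ 1.29  1.38 -1.34  2.28  1.38  0.31  1.83]
[(542, [234, 219, 26, 28], [246.2, 233.5]), (113, [215, 221, 7, 30], [216.8, 231.3]), (125, [274, 258, 16, 12], [281.4, 264.6])]
[(np.int32(68), [5, 0, 9, 8], [244.9, 218.4]), (np.int32(406), [19, 21, 36, 24], [269.4, 247.1])]
188 78853333333333333333333333333322221001100111001136
192 22211111111122333333333333333332232111111111111111
196 22111000012233333333333333333332242100000000000000
200 33212221000111111122221111111122222111111111111110
204 23221122100011100011001011111222211111111111111110
208 22211121100011000000000111110011111111111000011111
212 21111110000010000000001110000111111111111000011111
216 11000000001100010000011111221111111111110001232222
220 11111111111123443221111111111111111121100012222222
224 33333333345764444444445444431111111111001122222222
228 33333333344444555677877776654433222111223333333333
232 33333333333444444444544444444444433333333333333333
236 33333344433444444444444444444444443333333333333332
240 33433333322344444454444444444444433333333334444443
244 33333333222222344454445444444332333333344444444333
248 33433333333222222222222222222222233343333333333332
 opt rv [0.438 0.909 0.88 ]
 opt rv [-1.062  0.512 -1.976]
 d [-0.2353  0.0333  0.134 ]
```

```bash
echo '[[[0.3, -0.04, 0, -0.026, 0, 0, 0], [0.3, -0.08, 0, -0.05, 0, 0, 0], [0.3, -0.1, 0, -0.065, 0, 0, 0], [0.3, -0.1, 0, -0.065, 0, 0, 0], [0.3, -0.235, 0.033, 0.134, 0.44, 0.91, 0.88], [0.3, -0.235, 0.033, 0.134, 0.44, 0.91, 0.88], [0.3, -0.235, 0.033, 0.134, 0.44, 0.91, 0.88], [0.3, -0.235, 0.033, 0.134, 0.44, 0.91, 0.88], [0.3, -0.235, 0.033, 0.134, 0.44, 0.91, 0.88], [0.3, -0.235, 0.033, 0.134, 0.44, 0.91, 0.88]]]' | python3 steer.py
echo '[[[0.3, 0, 0, 0, 0, 0, 0], [0.3, 0, 0, 0, 0, 0, 0]]]' | python3 steer.py
python3 -c "
from tools import *
s=st();print(s['q'].round(2));snap('side','s10');print(sidecup(cv2.imread('pics/s10.png')));print(cup())
h=cv2.cvtColor(cv2.imread('pics/s10.png'),6)
for v in range(188,250,4):print(v,''.join('%d'%min(9,x//26) for x in h[v,225:275]))
delta([*TR['B'],.10],1.679)"
```

```text
clock: 22.7
tool_pos: [0.4928, 0.065, 0.243]
eef_rot: [-0.365, 0.87, 0.179, 0.28]
contact_force: [1.3, -0.4, -0.9]
opening: 0.305
finger_force: 0.0
clock: 22.9
tool_pos: [0.4929, 0.0677, 0.245]
eef_rot: [-0.369, 0.867, 0.179, 0.282]
contact_force: [0.1, 0.2, -0.4]
opening: 0.301
finger_force: 0.0
t 22.9 pos [0.4929 0.0677 0.245 ] F [ 0.1  0.2 -0.4] op 0.301 ff 0.0
[ 0.83  0.77 -1.15  2.28  1.49  0.15  0.9 ]
[(304, [215, 200, 11, 52], [218.2, 217.6]), (805, [234, 201, 26, 46], [247.0, 227.4]), (124, [274, 258, 16, 12], [281.5, 264.5])]
[]
188 78853333333333333333333333333322221001101111101136
192 88633333333333333333333333333332232111111111111111
196 86433333334433333333333333333332242100000000000000
200 74333333333333333333333333322232232111111111111110
204 43333333333333333333333345654433233211111111111110
208 33333333333434344333333456654433465311111111111111
212 33333333333333334444444456544333333211111111111111
216 33333333333444444444444555444455322222222233332222
220 33333333356543444444445544444444442222222222222222
224 33333333234444444444444444444444432222222222222222
228 22222221223444445555555555444443332223322233333333
232 12212222222344444444444444444444333222222333333333
236 33332222222344444444444444444444332222333333333332
240 34333333322334444444444444444444432211222333444433
244 33222221222222344444444444444322112333322233444333
248 22222222122222222222221212222222222122222222222222
 opt rv [0.34  0.605 0.664]
 opt rv [-0.765  0.43  -2.332]
 d [-0.007   0.0293  0.1954]
```

```bash
python3 -c "
from tools import *
delta([*TR['B'],.18],1.679)"
```

```text
opt rv [0.34  0.605 0.664]
 opt rv [-0.765  0.43  -2.332]
 d [-0.0567  0.0376  0.1332]
```

```bash
echo '[[[0.3, -0.057, 0.038, 0.133, 0.34, 0.6, 0.66], [0.3, -0.057, 0.038, 0.133, 0.34, 0.6, 0.66], [0.3, -0.057, 0.038, 0.133, 0.34, 0.6, 0.66], [0.3, -0.057, 0.038, 0.133, 0.34, 0.6, 0.66], [0.3, -0.057, 0.038, 0.133, 0.34, 0.6, 0.66], [0.3, -0.057, 0.038, 0.133, 0.34, 0.6, 0.66], [0.3, -0.057, 0.038, 0.133, 0.34, 0.6, 0.66], [0.3, -0.057, 0.038, 0.133, 0.34, 0.6, 0.66]]]' | python3 steer.py
python3 -c "
from tools import *
s=st();print(s['q'].round(2));delta([*TR['B'],.095],1.679)"
```

```text
clock: 23.8
tool_pos: [0.5474, 0.1916, 0.1807]
eef_rot: [-0.054, 0.999, 0.002, 0.003]
contact_force: [0.1, 0.2, -0.4]
opening: 0.304
finger_force: 0.0
t 23.8 pos [0.5474 0.1916 0.1807] F [ 0.1  0.2 -0.4] op 0.304 ff 0.0
[ 0.11  0.88 -0.98  1.75  0.86  1.    0.47]
 opt rv [0.003 0.007 0.   ]
 opt rv [-0.011  0.004 -3.141]
 d [ 0.0032 -0.0015  0.0857]
```

```bash
echo '[[[0.3, 0.003, -0.001, 0.05, 0, 0, 0], [0.3, 0.003, -0.001, 0.086, 0, 0, 0], [0.3, 0.003, -0.001, 0.086, 0, 0, 0], [0.3, 0.003, -0.001, 0.086, 0, 0, 0]]]' | python3 steer.py
python3 -c "
from tools import *
s=st();groove('B',.036);delta([*TR['B'],.015],1.679)"
```

```text
clock: 24.2
tool_pos: [0.543, 0.1891, 0.0958]
eef_rot: [-0.056, 0.998, 0.001, 0.003]
contact_force: [1.0, -0.6, 2.0]
opening: 0.295
finger_force: 0.0
t 24.2 pos [0.543  0.1891 0.0958] F [ 1.  -0.6  2. ] op 0.295 ff 0.0
0.012 [319 210] 6667667677777777777777779999999999997777777777777777766777776
0.02 [319 198] 2222222222222222222227769999999999997752222222222222223333333
0.03 [320 184] 2222222222222222222212229999999999992222222222222222233333333
0.04 [320 168] 2222222222222222222212229999999999991222222222222222222222222
 opt rv [0.003 0.008 0.004]
 opt rv [-0.013  0.005 -3.138]
 d [-0.0004 -0.0006  0.082 ]
```

```bash
echo '[[[0.3, -0.002, 0, 0.04, 0, 0, 0], [0.3, -0.002, 0, 0.065, 0, 0, 0], [0.3, -0.002, 0, 0.081, 0, 0, 0], [0.3, -0.002, 0, 0.081, 0, 0, 0]]]' | python3 steer.py 25; echo '[[[0, 0, 0, 0, 0, 0, 0], [0, 0, 0, 0, 0, 0, 0], [0, 0, 0, 0, 0, 0, 0], [0, 0, 0, 0, 0, 0, 0]]]' | python3 steer.py; echo '[[[0, 0, 0, -0.02, 0, 0, 0], [0, 0, 0, -0.07, 0, 0, 0], [0, 0, 0, -0.12, 0, 0, 0], [0, 0, 0, -0.17, 0, 0, 0], [0, 0, 0, -0.22, 0, 0, 0], [0, 0, 0, -0.22, 0, 0, 0]]]' | python3 steer.py
python3 -c "
from tools import *
s=st();print(s['q'].round(2),sidecup(r.snapshot('side')[:,:,::-1]));place(1.1,1.0,-.017,.13,.09)"
```

```text
clock: 24.65
tool_pos: [0.5459, 0.1906, 0.0147]
eef_rot: [-0.056, 0.998, 0.001, 0.003]
contact_force: [-0.6, -0.4, 0.4]
opening: 0.297
finger_force: 0.0
clock: 25.05
tool_pos: [0.547, 0.1917, 0.0166]
eef_rot: [-0.056, 0.998, 0.002, 0.005]
contact_force: [0.7, -0.8, 5.9]
opening: 0.118
finger_force: 24.2
clock: 25.65
tool_pos: [0.5468, 0.1939, 0.2423]
eef_rot: [-0.056, 0.998, 0.004, 0.009]
contact_force: [0.4, 0.5, -0.8]
opening: 0.118
finger_force: 24.3
t 25.65 pos [0.5468 0.1939 0.2423] F [ 0.4  0.5 -0.8] op 0.118 ff 24.3
[ 0.13  0.8  -1.03  1.7   0.77  1.09  0.54] [(305, [215, 200, 11, 53], [218.2, 217.6]), (816, [234, 201, 26, 46], [247.1, 227.5]), (125, [274, 258, 16, 12], [281.4, 264.6])]
T [0.496 0.058 0.193] d [ 0.065 -0.128  0.045] rv [-0.5 -0.9 -0.9]
```

Run:
```python
from tools import *
from kin import *
q0=r.get_state()["q"]
for psi,beta in((1.05,1.2),(1.1,1.3),(1.2,1.2)):
    T,H=place(psi,beta,-.019,.10,.09,-.012,.03)
    q,e,l=path(q0,T,H,14);T2,_=place(psi,beta,-.019,0,.09,-.012,.03);q2,e2,l2=path(q,T2,H,6);p=fk(q2)[0]
    print(e,l,e2,l2,q.round(2),q2.round(2),"E",p[3].round(2),"W",p[5].round(2))
```

```text
T [0.483 0.018 0.2  ] d [ 0.083 -0.166  0.037] rv [-0.56 -1.09 -0.82]
T [ 0.465 -0.013  0.107] d [ 0.106 -0.195  0.13 ] rv [-0.56 -1.09 -0.82]
0.0018232897044078576 0.03000000000092686 0.0003017117328438001 0.03000000000000002 [ 1.21  1.39 -1.32  2.3   1.8   0.07  1.37] [ 1.33  1.65 -1.32  2.23  1.32  0.25  2.08] E [ 0.11 -0.55  0.29] W [ 0.31 -0.28  0.23]
T [0.472 0.005 0.208] d [ 0.095 -0.177  0.029] rv [-0.64 -1.17 -0.84]
T [ 0.46  -0.019  0.112] d [ 0.111 -0.2    0.125] rv [-0.64 -1.17 -0.84]
0.001975567558481177 0.030000000000000047 6.106065528223616e-06 0.0450982906115307 [ 1.31  1.54 -1.44  2.24  0.82  0.22  2.41] [ 1.39  1.75 -1.37  2.16  0.89  0.36  2.57] E [ 0.08 -0.55  0.23] W [ 0.32 -0.3   0.2 ]
T [0.474 0.026 0.2  ] d [ 0.091 -0.157  0.037] rv [-0.65 -1.06 -0.95]
T [ 0.461 -0.008  0.107] d [ 0.109 -0.19   0.13 ] rv [-0.65 -1.06 -0.95]
0.0005411732068358215 0.03000000000000002 4.909506265715246e-06 0.04523663579968762 [ 1.22  1.48 -1.44  2.2   0.78  0.31  2.43] [ 1.31  1.66 -1.36  2.13  0.84  0.43  2.58] E [ 0.12 -0.55  0.28] W [ 0.35 -0.29  0.23]
```

```bash
echo '[[[0, 0.04, -0.05, 0.005, -0.11, -0.22, -0.16], [0, 0.076, -0.157, 0.009, -0.56, -1.09, -0.82], [0, 0.076, -0.157, 0.009, -0.56, -1.09, -0.82], [0, 0.076, -0.157, 0.009, -0.56, -1.09, -0.82], [0, 0.076, -0.157, 0.009, -0.56, -1.09, -0.82], [0, 0.076, -0.157, 0.009, -0.56, -1.09, -0.82], [0, 0.076, -0.157, 0.009, -0.56, -1.09, -0.82], [0, 0.076, -0.157, 0.009, -0.56, -1.09, -0.82], [0, 0.076, -0.157, 0.009, -0.56, -1.09, -0.82], [0, 0.076, -0.157, 0.009, -0.56, -1.09, -0.82]]]' | python3 steer.py
echo '[[[0, 0, 0, 0, 0, 0, 0], [0, 0, 0, 0, 0, 0, 0]]]' | python3 steer.py
python3 -c "
from tools import *
s=st();print(s['q'].round(2),sidecup(r.snapshot('side')[:,:,::-1]));place(1.05,1.2,-.019,.1,.09,-.012,.03);place(1.05,1.2,-.019,0.04,.09,-.012,.03)"
```

```text
clock: 26.7
tool_pos: [0.4848, 0.0262, 0.2245]
eef_rot: [-0.385, 0.768, 0.258, 0.443]
contact_force: [-0.3, -0.3, 0.5]
opening: 0.116
finger_force: 24.3
clock: 26.9
tool_pos: [0.486, 0.0263, 0.2246]
eef_rot: [-0.382, 0.771, 0.257, 0.44]
contact_force: [-0.0, -0.7, -0.6]
opening: 0.12
finger_force: 24.3
t 26.9 pos [0.486  0.0263 0.2246] F [-0.  -0.7 -0.6] op 0.12 ff 24.3
[ 1.15  1.22 -1.34  2.36  2.42  0.17  0.48] [(304, [215, 200, 11, 51], [218.3, 217.5]), (820, [234, 200, 26, 47], [247.0, 227.3]), (125, [274, 258, 16, 12], [281.4, 264.6])]
T [0.483 0.018 0.2  ] d [ 0.027 -0.003  0.004] rv [-0.06 -0.13 -0.09]
T [ 0.472 -0.001  0.144] d [ 0.086 -0.009  0.012] rv [-0.06 -0.13 -0.09]
```

```bash
echo '[[[0, 0, 0, 0, -0.06, -0.13, -0.09], [0, 0.01, -0.002, 0.003, -0.06, -0.13, -0.09], [0, 0.027, -0.003, 0.004, -0.06, -0.13, -0.09], [0, 0.05, -0.005, 0.008, -0.06, -0.13, -0.09], [0, 0.07, -0.008, 0.01, -0.06, -0.13, -0.09], [0, 0.086, -0.009, 0.012, -0.06, -0.13, -0.09], [0, 0.086, -0.009, 0.012, -0.06, -0.13, -0.09]]]' | python3 steer.py
python3 -c "
from tools import *
s=st();print(s['q'].round(2),sidecup(r.snapshot('side')[:,:,::-1]));place(1.05,1.2,-.019,0,.09,-.012,.03)"
```

```text
clock: 27.65
tool_pos: [0.4727, -0.001, 0.1448]
eef_rot: [-0.417, 0.714, 0.281, 0.487]
contact_force: [0.7, -0.2, -0.5]
opening: 0.122
finger_force: 24.3
t 27.65 pos [ 0.4727 -0.001   0.1448] F [ 0.7 -0.2 -0.5] op 0.122 ff 24.3
[ 1.27  1.52 -1.28  2.26  1.38  0.13  1.92] [(580, [234, 217, 27, 30], [247.1, 232.6]), (69, [215, 227, 5, 24], [216.3, 236.1]), (125, [274, 258, 16, 12], [281.4, 264.6])]
T [ 0.465 -0.013  0.107] d [0.038 0.001 0.   ] rv [ 0.   -0.01  0.  ]
```

```bash
echo '[[[0, 0.02, 0.001, 0, 0, 0, 0], [0, 0.035, 0.001, 0, 0, 0, 0], [0, 0.038, 0.001, 0, 0, 0, 0]]]' | python3 steer.py
echo '[[[0.25, 0, 0, 0, 0, 0, 0], [0.25, 0, 0, 0, 0, 0, 0], [0.25, 0, 0, -0.005, 0, 0, 0], [0.25, 0, 0, -0.04, 0, 0, 0], [0.25, 0, 0, -0.08, 0, 0, 0], [0.3, -0.05, 0, -0.09, 0, 0, 0], [0.3, -0.1, 0, -0.1, 0, 0, 0], [0.3, -0.15, 0, -0.11, 0, 0, 0], [0.3, -0.15, 0, -0.11, 0, 0, 0]]]' | python3 steer.py
python3 -c "
from tools import *
s=st();print(s['q'].round(2));delta([*TR['C'],.2],1.679);snap('side','s11');print(sidecup(cv2.imread('pics/s11.png')))
h=cv2.cvtColor(cv2.imread('pics/s11.png'),6)
for v in range(188,236,4):print(v,''.join('%d'%min(9,x//26) for x in h[v,225:275]))"
```

```text
clock: 28.0
tool_pos: [0.4656, -0.0131, 0.1091]
eef_rot: [-0.414, 0.715, 0.282, 0.489]
contact_force: [0.1, -0.6, 0.4]
opening: 0.117
finger_force: 24.3
clock: 28.9
tool_pos: [0.443, -0.0414, 0.2744]
eef_rot: [-0.412, 0.72, 0.274, 0.487]
contact_force: [0.4, -0.0, -0.3]
opening: 0.301
finger_force: 0.0
t 28.9 pos [ 0.443  -0.0414  0.2744] F [ 0.4 -0.  -0.3] op 0.301 ff 0.0
[ 1.42  1.27 -1.47  2.28  0.39  0.24  2.65]
 opt rv [0.542 1.098 0.816]
 opt rv [-1.283  0.634 -1.9  ]
 d [-0.0385  0.0555  0.2916]
[(302, [215, 200, 11, 51], [218.3, 217.4]), (930, [234, 200, 27, 47], [248.1, 225.3]), (124, [274, 258, 16, 12], [281.5, 264.5])]
188 25433333322111111101111111110000000000000000000000
192 77533333333333333211111211100000111111111111111111
196 86433333334333333333222111111122232100000000000000
200 74333333333333333333333333333566643111111111111110
204 43333333333333333333333345666777543211111111111110
208 33333333333444443333333456667775466311111111111111
212 33333333333333344555666666677764334211111111111111
216 33333333334566654444445666677656532222222233322222
220 33333333457544444444456666776445663222222222222222
224 33343333346764444444445567765567642222222222222222
228 33333333344444556777777776654444333223333333333333
232 33333333333444444444444444444444433333333333333333
```

```bash
echo '[[[0.3, -0.04, 0.055, 0.29, 0.54, 1.1, 0.82], [0.3, -0.04, 0.055, 0.29, 0.54, 1.1, 0.82], [0.3, -0.04, 0.055, 0.29, 0.54, 1.1, 0.82], [0.3, -0.04, 0.055, 0.29, 0.54, 1.1, 0.82], [0.3, -0.04, 0.055, 0.29, 0.54, 1.1, 0.82], [0.3, -0.04, 0.055, 0.29, 0.54, 1.1, 0.82], [0.3, -0.04, 0.055, 0.29, 0.54, 1.1, 0.82], [0.3, -0.04, 0.055, 0.29, 0.54, 1.1, 0.82], [0.3, -0.04, 0.055, 0.29, 0.54, 1.1, 0.82], [0.3, -0.04, 0.055, 0.29, 0.54, 1.1, 0.82]]]' | python3 steer.py
python3 -c "
from tools import *
s=st();print(s['q'].round(2));delta([*TR['C'],.15],1.679)"
```

```text
clock: 29.95
tool_pos: [0.4824, 0.0931, 0.2085]
eef_rot: [-0.321, 0.887, 0.195, 0.269]
contact_force: [0.6, 0.3, -0.1]
opening: 0.301
finger_force: 0.0
t 29.95 pos [0.4824 0.0931 0.2085] F [ 0.6  0.3 -0.1] op 0.301 ff 0.0
[ 0.82  1.   -1.4   2.36  1.81  0.5   0.44]
 opt rv [0.372 0.577 0.564]
 opt rv [-0.751  0.484 -2.43 ]
 d [-0.0672  0.0497  0.1379]
```

```bash
echo '[[[0.3, -0.067, 0.05, 0.138, 0.37, 0.58, 0.56], [0.3, -0.067, 0.05, 0.138, 0.37, 0.58, 0.56], [0.3, -0.067, 0.05, 0.138, 0.37, 0.58, 0.56], [0.3, -0.067, 0.05, 0.138, 0.37, 0.58, 0.56], [0.3, -0.067, 0.05, 0.138, 0.37, 0.58, 0.56], [0.3, -0.067, 0.05, 0.138, 0.37, 0.58, 0.56], [0.3, -0.067, 0.05, 0.138, 0.37, 0.58, 0.56], [0.3, -0.067, 0.05, 0.138, 0.37, 0.58, 0.56], [0.3, -0.067, 0.05, 0.138, 0.37, 0.58, 0.56]]]' | python3 steer.py
python3 -c "
from tools import *
s=st();print(s['q'].round(2));delta([*TR['C'],.095],1.679)"
```

```text
clock: 30.85
tool_pos: [0.5389, 0.2328, 0.1516]
eef_rot: [-0.062, 0.998, 0.001, 0.001]
contact_force: [0.4, -0.3, -0.3]
opening: 0.302
finger_force: 0.0
t 30.85 pos [0.5389 0.2328 0.1516] F [ 0.4 -0.3 -0.3] op 0.302 ff 0.0
[ 0.1   1.02 -1.17  1.74  1.04  1.14  0.28]
 opt rv [0.001 0.002 0.015]
 opt rv [-4.000e-03  1.000e-03 -3.127e+00]
 d [-0.0018 -0.0016  0.0566]
```

```bash
echo '[[[0.3, -0.002, -0.001, 0.04, 0, 0, 0.015], [0.3, -0.002, -0.001, 0.056, 0, 0, 0.015], [0.3, -0.002, -0.001, 0.056, 0, 0, 0.015], [0.3, -0.002, -0.001, 0.056, 0, 0, 0.015]]]' | python3 steer.py
python3 -c "
from tools import *
s=st();groove('C',.04);delta([*TR['C'],.015],1.679)"
```

```text
clock: 31.25
tool_pos: [0.5416, 0.2335, 0.0968]
eef_rot: [-0.053, 0.999, 0.001, 0.001]
contact_force: [-0.9, 0.4, -0.4]
opening: 0.303
finger_force: 0.0
t 31.25 pos [0.5416 0.2335 0.0968] F [-0.9  0.4 -0.4] op 0.303 ff 0.0
0.012 [319 212] 6666666666666666666666455666666663776666666666666666777777777
0.02 [320 200] 6666666666666666666667526666666773766666767776677766776677776
0.03 [320 185] 2222222222222222221159312222222222981222222222222222223333333
0.04 [321 169] 2112222222222222221129212222222212961222222222222222222222222
 opt rv [ 0.003  0.003 -0.001]
 opt rv [ 0.005 -0.005  3.14 ]
 d [ 0.0015 -0.0026  0.0825]
```

```bash
echo '[[[0.32, 0, -0.002, 0.03, 0, 0, 0], [0.32, 0, -0.002, 0.06, 0, 0, 0], [0.32, 0, -0.002, 0.08, 0, 0, 0], [0.32, 0, -0.002, 0.08, 0, 0, 0]]]' | python3 steer.py 15; echo '[[[0, 0, 0, 0, 0, 0, 0], [0, 0, 0, 0, 0, 0, 0], [0, 0, 0, 0, 0, 0, 0], [0, 0, 0, 0, 0, 0, 0]]]' | python3 steer.py; echo '[[[0, 0, 0, -0.02, 0, 0, 0], [0, 0, 0, -0.07, 0, 0, 0], [0, 0, 0, -0.12, 0, 0, 0], [0, 0, 0, -0.17, 0, 0, 0], [0, 0, 0, -0.22, 0, 0, 0], [0, 0, 0, -0.22, 0, 0, 0]]]' | python3 steer.py
python3 -c "
from tools import *
s=st();print(s['q'].round(2),sidecup(r.snapshot('side')[:,:,::-1]));place(1.05,1.2,.019,.13,.084,-.012,.03)"
```

```text
clock: 31.7
tool_pos: [0.5416, 0.231, 0.0152]
eef_rot: [-0.053, 0.999, 0.0, 0.0]
contact_force: [-0.2, -0.2, -0.2]
opening: 0.323
finger_force: 0.0
clock: 32.1
tool_pos: [0.543, 0.2328, 0.0182]
eef_rot: [-0.053, 0.999, 0.002, 0.002]
contact_force: [-0.1, -0.4, 6.3]
opening: 0.111
finger_force: 14.9
clock: 32.7
tool_pos: [0.5435, 0.235, 0.244]
eef_rot: [-0.053, 0.999, 0.005, 0.006]
contact_force: [0.3, 0.8, 0.2]
opening: 0.111
finger_force: 14.9
t 32.7 pos [0.5435 0.235  0.244 ] F [0.3 0.8 0.2] op 0.111 ff 14.9
[ 0.12  0.9  -1.24  1.65  0.9   1.25  0.37] [(302, [215, 200, 11, 51], [218.3, 217.4]), (877, [234, 200, 26, 47], [247.7, 225.7]), (125, [274, 258, 16, 12], [281.4, 264.6])]
T [0.454 0.045 0.223] d [ 0.108 -0.178  0.016] rv [-0.56 -1.1  -0.82]
```

```bash
echo '[[[0, 0.04, -0.05, 0.005, -0.11, -0.22, -0.16], [0, 0.1, -0.178, 0, -0.56, -1.1, -0.82], [0, 0.1, -0.178, 0, -0.56, -1.1, -0.82], [0, 0.1, -0.178, 0, -0.56, -1.1, -0.82], [0, 0.1, -0.178, 0, -0.56, -1.1, -0.82], [0, 0.1, -0.178, 0, -0.56, -1.1, -0.82], [0, 0.1, -0.178, 0, -0.56, -1.1, -0.82], [0, 0.1, -0.178, 0, -0.56, -1.1, -0.82], [0, 0.1, -0.178, 0, -0.56, -1.1, -0.82], [0, 0.1, -0.178, 0, -0.56, -1.1, -0.82]]]' | python3 steer.py
echo '[[[0, 0, 0, 0, 0, 0, 0], [0, 0, 0, 0, 0, 0, 0]]]' | python3 steer.py
python3 -c "
from tools import *
s=st();print(s['q'].round(2),sidecup(r.snapshot('side')[:,:,::-1]));place(1.05,1.2,.019,.1,.084,-.016,.03);place(1.05,1.2,.019,0.04,.084,-.016,.03)"
```

```text
clock: 33.75
tool_pos: [0.4594, 0.0439, 0.2349]
eef_rot: [-0.402, 0.735, 0.274, 0.473]
contact_force: [1.7, 0.5, -0.1]
opening: 0.111
finger_force: 14.9
clock: 33.95
tool_pos: [0.4608, 0.044, 0.2353]
eef_rot: [-0.399, 0.738, 0.273, 0.471]
contact_force: [0.4, 0.4, -0.2]
opening: 0.115
finger_force: 14.9
t 33.95 pos [0.4608 0.044  0.2353] F [ 0.4  0.4 -0.2] op 0.115 ff 14.9
[ 1.18  1.29 -1.4   2.42  2.53  0.2   0.45] [(301, [215, 200, 11, 51], [218.3, 217.2]), (915, [234, 200, 27, 47], [248.2, 225.4]), (125, [274, 258, 16, 12], [281.4, 264.6])]
T [0.447 0.032 0.195] d [0.046 0.004 0.   ] rv [-0.03 -0.05 -0.04]
T [0.436 0.013 0.139] d [0.105 0.002 0.003] rv [-0.03 -0.05 -0.04]
```

```bash
echo '[[[0, 0.02, 0.004, 0, -0.03, -0.05, -0.04], [0, 0.046, 0.004, 0, -0.03, -0.05, -0.04], [0, 0.06, 0.004, 0.001, -0.03, -0.05, -0.04], [0, 0.08, 0.003, 0.002, -0.03, -0.05, -0.04], [0, 0.105, 0.002, 0.003, -0.03, -0.05, -0.04], [0, 0.105, 0.002, 0.003, -0.03, -0.05, -0.04], [0, 0.105, 0.002, 0.003, -0.03, -0.05, -0.04]]]' | python3 steer.py
python3 -c "
from tools import *
s=st();print(s['q'].round(2),sidecup(r.snapshot('side')[:,:,::-1]));place(1.05,1.2,.019,0,.084,-.016,.03)"
```

```text
clock: 34.7
tool_pos: [0.4367, 0.0127, 0.1402]
eef_rot: [-0.416, 0.712, 0.283, 0.489]
contact_force: [-0.5, 0.4, 0.1]
opening: 0.106
finger_force: 14.9
t 34.7 pos [0.4367 0.0127 0.1402] F [-0.5  0.4  0.1] op 0.106 ff 14.9
[ 1.26  1.49 -1.19  2.36  2.7   0.08  0.65] [(628, [234, 215, 26, 32], [246.2, 231.7]), (113, [215, 220, 7, 31], [216.9, 231.5]), (125, [274, 258, 16, 12], [281.4, 264.6])]
T [0.429 0.    0.101] d [0.042 0.001 0.   ] rv [0.   0.   0.01]
```

```bash
echo '[[[0, 0.02, 0.001, 0, 0, 0, 0], [0, 0.035, 0.001, 0, 0, 0, 0], [0, 0.042, 0.001, 0, 0, 0, 0], [0, 0.042, 0.001, 0, 0, 0, 0]]]' | python3 steer.py
echo '[[[0.25, 0, 0, 0, 0, 0, 0], [0.25, 0, 0, 0, 0, 0, 0], [0.25, 0, 0, -0.005, 0, 0, 0], [0.25, 0, 0, -0.04, 0, 0, 0], [0.25, 0, 0, -0.08, 0, 0, 0], [0.3, -0.05, 0, -0.09, 0, 0, 0], [0.3, -0.1, 0, -0.1, 0, 0, 0], [0.3, -0.15, 0, -0.1, 0, 0, 0], [0.3, -0.15, 0, -0.1, 0, 0, 0]]]' | python3 steer.py
python3 -c "
from tools import *
s=st();print(s['q'].round(2));delta([*TR['D'],.24],1.679);snap('side','s12');print(sidecup(cv2.imread('pics/s12.png')))
h=cv2.cvtColor(cv2.imread('pics/s12.png'),6)
for v in range(188,236,4):print(v,''.join('%d'%min(9,x//26) for x in h[v,225:275]))"
```

```text
clock: 35.15
tool_pos: [0.4286, 0.0, 0.1016]
eef_rot: [-0.416, 0.711, 0.284, 0.49]
contact_force: [-0.7, -1.4, 2.7]
opening: 0.113
finger_force: 16.2
clock: 36.05
tool_pos: [0.4137, -0.0387, 0.2257]
eef_rot: [-0.415, 0.711, 0.286, 0.49]
contact_force: [-0.5, 0.1, 1.3]
opening: 0.301
finger_force: 0.0
t 36.05 pos [ 0.4137 -0.0387  0.2257] F [-0.5  0.1  1.3] op 0.301 ff 0.0
[ 1.46  1.43 -1.47  2.33  0.78  0.28  2.38]
 opt rv [0.57  1.11  0.827]
 opt rv [-1.291  0.662 -1.874]
 d [-0.1316  0.0468  0.3047]
[(925, [234, 200, 27, 47], [248.1, 225.4]), (258, [215, 202, 10, 50], [218.2, 220.3]), (125, [274, 258, 16, 12], [281.4, 264.6])]
188 10001111111111111111111100123322221000000000000000
192 00000000001111111111100001233332232111111111110111
196 00000000001111111111000001233332242100000000000000
200 00011113421111111110000012333456543111111111111110
204 43222111111111111110000113467777653211111111111110
208 33333333321111111100011235677777565311111111111111
212 33333333333333223343344456777775333211111111111111
216 33333333334566654444444566677766532222222233322222
220 33333333467543444434445665777545664222222222222222
224 33333333346764444444556557776677642222222222222222
228 33333333444445556777787776654444333223333333333333
232 33333333333444444444444444444444433333333333333333
```

```bash
echo '[[[0.3, -0.04, 0, -0.02, 0, 0, 0], [0.3, -0.13, 0.047, 0.305, 0.57, 1.11, 0.83], [0.3, -0.13, 0.047, 0.305, 0.57, 1.11, 0.83], [0.3, -0.13, 0.047, 0.305, 0.57, 1.11, 0.83], [0.3, -0.13, 0.047, 0.305, 0.57, 1.11, 0.83], [0.3, -0.13, 0.047, 0.305, 0.57, 1.11, 0.83], [0.3, -0.13, 0.047, 0.305, 0.57, 1.11, 0.83], [0.3, -0.13, 0.047, 0.305, 0.57, 1.11, 0.83], [0.3, -0.13, 0.047, 0.305, 0.57, 1.11, 0.83], [0.3, -0.13, 0.047, 0.305, 0.57, 1.11, 0.83]]]' | python3 steer.py
python3 -c "
from tools import *
s=st();print(s['q'].round(2));delta([*TR['D'],.18],1.679);snap('side','s13')
h=cv2.cvtColor(cv2.imread('pics/s13.png'),6).astype(int);h0=cv2.cvtColor(cv2.imread('pics/s11.png'),6).astype(int)
for v in range(196,236,3):print(v,''.join('%d'%min(9,x//26) for x in h[v,225:270]),''.join('%+d'%(x//20) if abs(x)>30 else '.' for x in (h-h0)[v,225:270]))"
```

```text
clock: 37.1
tool_pos: [0.4383, 0.0574, 0.2095]
eef_rot: [-0.364, 0.85, 0.22, 0.309]
contact_force: [0.3, -0.1, 0.3]
opening: 0.298
finger_force: 0.0
t 37.1 pos [0.4383 0.0574 0.2095] F [ 0.3 -0.1  0.3] op 0.298 ff 0.0
[ 1.    1.06 -1.43  2.45  1.93  0.41  0.56]
 opt rv [0.425 0.671 0.665]
 opt rv [-0.843  0.534 -2.286]
 d [-0.1372  0.0591  0.186 ]
196 864333333334333333333333333333322421000000000 .....................+1+1+2+2+3+2+2+2+2...............
199 743333333333333333333333333333433321111111111 .............................................
202 543333333333333333333333334556777531111111111 ..........................-3-2.................
205 433333333333333333333334345677776542111111111 .........................-2-2..................
208 333333333333443433333344456777765653111111111 .........................-2.....+1.............
211 333333333333333344444444467777753443111111111 ........................-2....................
214 333333333333445677544445666677642222212222233 ...................-2-2-2-3-2.....................
217 333333333356544444444446666777566422222222222 .............................................
220 333333333444444444344456657775456632222222222 .........-2-4-2.................................
223 333333333444434444444565567765577532222222222 .........-2-4-4-2................................
226 333333334444554444444555578765543322222222222 ............-3-3-3-2-2...........-2-3...............
229 333333322234444445555554444444443333333333333 ........-2-2...................................
232 221221222233444444444444444444444333333333333 -3-3-3-2-2-3-3-3-2-2...................................
235 112222222334444444444444444444443333333333333 -3-3-3-3-3-2-3-3-2....................................
```

```bash
echo '[[[0.3, -0.137, 0.06, 0.186, 0.42, 0.67, 0.66], [0.3, -0.137, 0.06, 0.186, 0.42, 0.67, 0.66], [0.3, -0.137, 0.06, 0.186, 0.42, 0.67, 0.66], [0.3, -0.137, 0.06, 0.186, 0.42, 0.67, 0.66], [0.3, -0.137, 0.06, 0.186, 0.42, 0.67, 0.66], [0.3, -0.137, 0.06, 0.186, 0.42, 0.67, 0.66], [0.3, -0.137, 0.06, 0.186, 0.42, 0.67, 0.66], [0.3, -0.137, 0.06, 0.186, 0.42, 0.67, 0.66], [0.3, -0.137, 0.06, 0.186, 0.42, 0.67, 0.66], [0.3, -0.137, 0.06, 0.186, 0.42, 0.67, 0.66]]]' | python3 steer.py
python3 -c "
from tools import *
s=st();print(s['q'].round(2));delta([*TR['D'],.095],1.679);snap('side','s14');snap('top','t14')
a=cv2.cvtColor(cv2.imread('pics/t14.png'),6);b=cv2.cvtColor(cv2.imread('pics/top0.png'),6);print('top now')
for v in range(222,266):print(v,''.join('%x'%(x//16) for x in a[v,240:292]),''.join('%x'%(x//16) for x in b[v,240:292]))
a=cv2.cvtColor(cv2.imread('pics/s14.png'),6);print('side')
for v in range(194,236,1):print(v,''.join('%x'%(x//16) for x in a[v,228:272]))
"
```

```text
clock: 38.15
tool_pos: [0.5344, 0.2726, 0.1798]
eef_rot: [-0.059, 0.998, 0.001, 0.001]
contact_force: [-1.0, 0.8, 0.1]
opening: 0.305
finger_force: 0.0
t 38.15 pos [0.5344 0.2726 0.1798] F [-1.   0.8  0.1] op 0.305 ff 0.0
[ 0.02  0.97 -1.14  1.68  0.97  1.15  0.29]
 opt rv [0.002 0.003 0.01 ]
 opt rv [-0.005  0.004 -3.131]
 d [-0.0014 -0.      0.0848]
top now
222 3333333333333333333333565566664333333332223356642334 9999999aa7133345666555555555555556555555566555554314
223 3333333333333333333333565566665333323322233456642335 99999999a7233334566555555555555666655555666555555324
224 3333333333333333333333456556665333332222234566642355 99999999a8333334556655555555555666665555665555555555
225 3333333333333333333333356556665333322222344566532455 99999999a8333324556655555555555666666555665555555555
226 3333333333333333324543356556665333322223445666532456 99999999a8433334555555555555555666666655555555555555
227 3333333333333333324654356556665423322234435666522356 99999999a8423324555555555555555666667655555555555555
228 3333333333333333323554356556665422322333335666522566 99999999a841332455555
[... 5464 characters left out ...]
64343333343333
222 66555677666667777778878aaa877864334333333333
223 66666668766667777778879aa9878764333333333333
224 66665667776677777888779aa8788654333333333333
225 66666667787777777778779a98887654433443333333
226 66666666788877777877779a98876654334333333333
227 66666666778888888888878988766654333333334334
228 66666666677888899999888777766654333333455554
229 56666666677777788888887777776654333334455555
230 55666666677777777777777777766654333334555556
231 65566666677777787777777777776654333335555666
232 56665666677777778777777777666654333345555666
233 66666666677777777777777777766654333345555555
234 56666665677777777777777777776654333345655555
235 65666555677777777777777777766654333345555555
```

```bash
echo '[[[0.3, -0.001, 0, 0.05, 0, 0, 0.01], [0.3, -0.001, 0, 0.085, 0, 0, 0.01], [0.3, -0.001, 0, 0.085, 0, 0, 0.01], [0.3, -0.001, 0, 0.085, 0, 0, 0.01]]]' | python3 steer.py
python3 -c "
from tools import *
s=st();groove('D',.036);delta([*TR['D'],.015],1.679)"
```

```text
clock: 38.65
tool_pos: [0.5355, 0.273, 0.0955]
eef_rot: [-0.054, 0.999, 0.002, 0.0]
contact_force: [0.2, 0.3, 0.5]
opening: 0.301
finger_force: 0.0
t 38.65 pos [0.5355 0.273  0.0955] F [0.2 0.3 0.5] op 0.301 ff 0.0
0.012 [319 211] 5555555555555555555555567889999999965555555555555555555555555
0.02 [319 199] 1111111111111111111145557789999999955552111111111111112222222
0.03 [320 184] 1111111111111111111111113688999999411111111111111111111222222
0.04 [320 169] 1111111111111111111111111126887211111111111111111111111111111
 opt rv [ 0.005  0.003 -0.001]
 opt rv [ 0.005 -0.008  3.14 ]
 d [ 0.0004 -0.0013  0.0816]
```

```bash
echo '[[[0.3, -0.002, 0, 0.04, 0, 0, 0], [0.3, -0.002, 0, 0.065, 0, 0, 0], [0.3, -0.002, 0, 0.081, 0, 0, 0], [0.3, -0.002, 0, 0.081, 0, 0, 0]]]' | python3 steer.py 25; echo '[[[0, 0, 0, 0, 0, 0, 0], [0, 0, 0, 0, 0, 0, 0], [0, 0, 0, 0, 0, 0, 0], [0, 0, 0, 0, 0, 0, 0]]]' | python3 steer.py; echo '[[[0, 0, 0, -0.02, 0, 0, 0], [0, 0, 0, -0.07, 0, 0, 0], [0, 0, 0, -0.12, 0, 0, 0], [0, 0, 0, -0.17, 0, 0, 0], [0, 0, 0, -0.22, 0, 0, 0], [0, 0, 0, -0.25, 0, 0, 0]]]' | python3 steer.py
python3 -c "
from tools import *
s=st();print(s['q'].round(2),sidecup(r.snapshot('side')[:,:,::-1]));place(1.05,1.2,0,.13,.1,-.018,.04)"
```

```text
clock: 39.1
tool_pos: [0.5377, 0.2734, 0.0136]
eef_rot: [-0.053, 0.999, 0.001, 0.0]
contact_force: [0.2, -0.7, -0.4]
opening: 0.301
finger_force: 0.0
clock: 39.5
tool_pos: [0.5386, 0.2747, 0.0155]
eef_rot: [-0.053, 0.999, 0.003, 0.002]
contact_force: [-0.3, -0.0, 6.7]
opening: 0.12
finger_force: 23.8
clock: 40.1
tool_pos: [0.5377, 0.2741, 0.2683]
eef_rot: [-0.054, 0.999, 0.003, 0.003]
contact_force: [0.2, 0.1, -0.7]
opening: 0.119
finger_force: 25.0
t 40.1 pos [0.5377 0.2741 0.2683] F [ 0.2  0.1 -0.7] op 0.119 ff 25.0
[ 0.04  0.87 -1.2   1.58  0.84  1.28  0.38] [(303, [215, 200, 11, 53], [218.2, 217.7]), (896, [234, 200, 26, 47], [248.0, 225.7]), (125, [274, 258, 16, 12], [281.4, 264.6])]
T [0.47  0.035 0.247] d [ 0.094 -0.232  0.022] rv [-0.56 -1.09 -0.82]
```

```bash
echo '[[[0, 0.02, -0.05, -0.01, 0, 0, 0], [0, 0.02, -0.1, -0.01, 0, 0, 0], [0, 0.02, -0.15, -0.01, 0, 0, 0], [0, 0.02, -0.2, -0.01, 0, 0, 0], [0, 0.02, -0.25, -0.01, 0, 0, 0], [0, 0.02, -0.3, -0.01, 0, 0, 0], [0, 0.02, -0.34, -0.01, 0, 0, 0], [0, 0.02, -0.34, -0.01, 0, 0, 0]]]' | python3 steer.py
python3 -c "
from tools import *
s=st();print(s['q'].round(2));snap('wrist','w15');u=w2px('wrist',[.429,-.037,.08]);print(u,w2px('wrist',[.429,-.074,.08]),w2px('wrist',[.429,0,.08]),w2px('wrist',[.466,-.037,.08]))
a=cv2.cvtColor(cv2.imread('pics/w15_full.png'),6);u=u.astype(int)
for v in range(u[1]-44,u[1]+46,2):print(v,''.join('%x'%(x//16) for x in a[v,u[0]-50:u[0]+80]))
"
```

```text
clock: 40.95
tool_pos: [0.554, -0.0756, 0.2709]
eef_rot: [-0.047, 0.999, -0.0, -0.001]
contact_force: [0.2, 0.5, -0.3]
opening: 0.12
finger_force: 25.0
t 40.95 pos [ 0.554  -0.0756  0.2709] F [ 0.2  0.5 -0.3] op 0.12 ff 25.0
[ 0.71  0.86 -1.3   1.7   0.86  1.28  0.88]
[318.72703687  72.01852915] [282.75220755  67.70078507] [353.64563153  77.30618775] [314.98515926 106.93534688]
28 8888888888888888888888888888888888888888888888899888888877777777777777777888888888877777888877777777777777778777777777777777777777
30 8888888888888888888888888888888888888888888888888888888888877777887777777788888888887777788777778888877777778877777777777777777777
32 8888888888888888888888888888888888888888888888888888888888888878887777777778888888877777888888888888777777777887777777887777777777
34 8888888888888888888888888888888888888888888888888888888888888888788887777777777778887777788788888888788888888888788787777777778777
36 8888888888888888888888888888888888888888888888888887777778877788888888888777777777788888888888888788888888888887888877777777777777
38 7788888888888888888888888888888888888888878778
[... 4619 characters left out ...]
fff9886654444777775566677
108 9ceefffffeeb5456985555555787777888888887776567766677766688877777888888888878887777887555445555555659ffffff977755444444444444444444
110 9ceefffffeeb545555555555555578888888888888888889999888888888888888888888878888787788755555555555554444576445555554444444444455558b
112 9ceefffffeeb55555555555555557888877788778888888888888888888888888888888888778888888855555555444444446888777777777776655444444444bf
114 9ceefffffeeb55555555555555557888888888888888888888888888888888888888888888888888888855555565333333336abbbbbbbcbccccccccdddeddddccb
116 9ceefffffeeb54555555555555578888888888778888888888888888888888888888888887777788888655555555334334347b7323333333333333333333333455
```

```bash
sed -i 's/^CUP=.*/CUP=np.array([.429,-.034,0])/' tools.py; python3 -c "
from tools import *
place(1.05,1.2,.016,.13,.1,-.018,.04)"
```

```text
T [0.456 0.046 0.247] d [0.085 0.126 0.025] rv [-0.57 -1.1  -0.83]
```

```bash
echo '[[[0, 0.03, 0.05, -0.02, -0.08, -0.15, -0.11], [0, 0.085, 0.126, -0.01, -0.57, -1.1, -0.83], [0, 0.085, 0.126, -0.01, -0.57, -1.1, -0.83], [0, 0.085, 0.126, -0.01, -0.57, -1.1, -0.83], [0, 0.085, 0.126, -0.01, -0.57, -1.1, -0.83], [0, 0.085, 0.126, -0.01, -0.57, -1.1, -0.83], [0, 0.085, 0.126, -0.01, -0.57, -1.1, -0.83], [0, 0.085, 0.126, -0.01, -0.57, -1.1, -0.83], [0, 0.085, 0.126, 0.025, -0.57, -1.1, -0.83], [0, 0.085, 0.126, 0.025, -0.57, -1.1, -0.83]]]' | python3 steer.py
echo '[[[0, 0, 0, 0, 0, 0, 0], [0, 0, 0, 0, 0, 0, 0]]]' | python3 steer.py
python3 -c "
from tools import *
s=st();print(s['q'].round(2),sidecup(r.snapshot('side')[:,:,::-1]));place(1.05,1.2,.016,.1,.1,-.018,.04);place(1.05,1.2,.016,0.03,.1,-.018,.04)"
```

```text
clock: 42.0
tool_pos: [0.4559, 0.0507, 0.249]
eef_rot: [-0.369, 0.794, 0.243, 0.417]
contact_force: [-0.6, -1.1, -1.3]
opening: 0.12
finger_force: 25.0
clock: 42.2
tool_pos: [0.4555, 0.0501, 0.2483]
eef_rot: [-0.365, 0.797, 0.245, 0.415]
contact_force: [-0.1, 0.4, 0.4]
opening: 0.122
finger_force: 25.0
t 42.2 pos [0.4555 0.0501 0.2483] F [-0.1  0.4  0.4] op 0.122 ff 25.0
[ 1.11  1.12 -1.43  2.47  2.44  0.31  0.26] [(301, [215, 200, 11, 51], [218.2, 217.4]), (924, [234, 200, 27, 47], [248.2, 225.3]), (125, [274, 258, 16, 12], [281.4, 264.6])]
T [0.451 0.037 0.22 ] d [ 0.032 -0.007  0.005] rv [-0.09 -0.19 -0.14]
T [0.438 0.015 0.154] d [ 0.101 -0.016  0.018] rv [-0.09 -0.19 -0.14]
```

```bash
echo '[[[0, 0, 0, 0, -0.09, -0.19, -0.14], [0, 0.01, -0.002, 0.003, -0.09, -0.19, -0.14], [0, 0.03, -0.007, 0.005, -0.09, -0.19, -0.14], [0, 0.032, -0.007, 0.005, -0.09, -0.19, -0.14], [0, 0.06, -0.01, 0.01, -0.09, -0.19, -0.14], [0, 0.08, -0.013, 0.015, -0.09, -0.19, -0.14], [0, 0.1, -0.016, 0.018, -0.09, -0.19, -0.14], [0, 0.1, -0.016, 0.018, -0.09, -0.19, -0.14]]]' | python3 steer.py
python3 -c "
from tools import *
s=st();print(s['q'].round(2),sidecup(r.snapshot('side')[:,:,::-1]));place(1.05,1.2,.016,0,.1,-.018,.04)"
```

```text
clock: 43.05
tool_pos: [0.4397, 0.012, 0.1537]
eef_rot: [-0.415, 0.715, 0.28, 0.487]
contact_force: [-0.7, 0.5, 0.7]
opening: 0.119
finger_force: 25.0
t 43.05 pos [0.4397 0.012  0.1537] F [-0.7  0.5  0.7] op 0.119 ff 25.0
[ 1.26  1.46 -1.21  2.37  2.73  0.08  0.57] [(702, [234, 212, 26, 35], [246.5, 230.4]), (142, [215, 216, 7, 35], [217.1, 228.7]), (126, [274, 258, 16, 12], [281.4, 264.6])]
T [0.433 0.005 0.126] d [0.03  0.002 0.001] rv [-0.   -0.    0.01]
```

```bash
echo '[[[0, 0.015, 0.002, 0, 0, 0, 0], [0, 0.025, 0.002, 0, 0, 0, 0], [0, 0.032, 0.002, 0, 0, 0, 0], [0, 0.032, 0.002, 0, 0, 0, 0]]]' | python3 steer.py
echo '[[[0.25, 0, 0, 0, 0, 0, 0], [0.25, 0, 0, 0, 0, 0, 0], [0.25, 0, 0, -0.005, 0, 0, 0], [0.25, 0, 0, -0.04, 0, 0, 0], [0.25, 0, 0, -0.08, 0, 0, 0], [0.3, -0.05, 0, -0.09, 0, 0, 0], [0.3, -0.1, 0, -0.1, 0, 0, 0], [0.3, -0.15, 0, -0.11, 0, 0, 0], [0.3, -0.15, 0, -0.11, 0, 0, 0]]]' | python3 steer.py
python3 -c "
from tools import *
s=st();print(s['q'].round(2));delta([.554,-.076,.29],1.679)"
```

```text
clock: 43.5
tool_pos: [0.4312, 0.0039, 0.1223]
eef_rot: [-0.414, 0.715, 0.283, 0.488]
contact_force: [-0.2, -0.5, -1.0]
opening: 0.119
finger_force: 25.0
clock: 44.4
tool_pos: [0.4506, -0.0458, 0.1519]
eef_rot: [-0.398, 0.737, 0.251, 0.485]
contact_force: [0.1, 0.2, -0.5]
opening: 0.3
finger_force: 0.0
t 44.4 pos [ 0.4506 -0.0458  0.1519] F [ 0.1  0.2 -0.5] op 0.3 ff 0.0
[ 1.4   1.54 -1.39  2.3   1.43  0.27  1.85]
 opt rv [0.489 1.085 0.78 ]
 opt rv [-1.285  0.579 -1.954]
 d [-0.1379 -0.105  -0.0253]
```

```bash
echo '[[[0.3, -0.04, 0, -0.02, 0, 0, 0], [0.3, -0.08, 0, -0.035, 0, 0, 0], [0.3, -0.12, 0, -0.05, 0, 0, 0], [0.3, -0.12, 0, -0.05, 0, 0, 0], [0.3, -0.12, 0, -0.05, 0, 0, 0], [0.3, -0.138, -0.105, -0.025, 0.49, 1.08, 0.78], [0.3, -0.138, -0.105, -0.025, 0.49, 1.08, 0.78], [0.3, -0.138, -0.105, -0.025, 0.49, 1.08, 0.78], [0.3, -0.138, -0.105, -0.025, 0.49, 1.08, 0.78], [0.3, -0.138, -0.105, -0.025, 0.49, 1.08, 0.78]]]' | python3 steer.py
python3 -c "
from tools import *
s=st();delta([.554,-.076,.29],1.679)"
```

```text
clock: 45.4
tool_pos: [0.554, -0.0755, 0.2907]
eef_rot: [-0.229, 0.934, 0.125, 0.245]
contact_force: [0.4, 0.0, -1.1]
opening: 0.294
finger_force: 0.0
t 45.4 pos [ 0.554  -0.0755  0.2907] F [ 0.4  0.  -1.1] op 0.294 ff 0.0
 opt rv [0.227 0.512 0.364]
 opt rv [-0.711  0.315 -2.672]
 d [ 0.0005 -0.0006  0.0004]
```

```bash
echo '[[[0.3, 0, 0, 0, 0.23, 0.51, 0.36], [0.3, 0, 0, 0, 0.23, 0.51, 0.36], [0.3, 0, 0, 0, 0.23, 0.51, 0.36], [0.3, 0, 0, 0, 0.23, 0.51, 0.36], [0.3, 0, 0, 0, 0.23, 0.51, 0.36], [0.3, 0, 0, 0, 0.23, 0.51, 0.36]]]' | python3 steer.py
python3 -c "
from tools import *
s=st();print(s['q'].round(2));snap('wrist','w16');u=w2px('wrist',[.429,-.037,.08]);print(u,[w2px('wrist',p).round(0) for p in ((.429,-.074,.08),(.429,0,.08),(.466,-.037,.08),(.555,-.239,.007),(.555,-.2427,.214),(.561,-.125,.02),(.607,-.035,.09))])
a=cv2.cvtColor(cv2.imread('pics/w16_full.png'),6);u=u.astype(int)
for v in range(u[1]-44,u[1]+46,2):print(v,''.join('%x'%(x//16) for x in a[v,u[0]-40:u[0]+80]))
print(cup(),sidecup(r.snapshot('side')[:,:,::-1]))
"
```

```text
clock: 46.0
tool_pos: [0.5556, -0.0726, 0.2896]
eef_rot: [-0.06, 0.998, 0.001, 0.003]
contact_force: [-0.5, -0.1, -0.2]
opening: 0.296
finger_force: 0.0
t 46.0 pos [ 0.5556 -0.0726  0.2896] F [-0.5 -0.1 -0.2] op 0.296 ff 0.0
[ 0.35  0.57 -0.5   1.7   0.32  0.95  1.42]
[321.65360134  73.40020386] [array([288.,  69.]), array([355.,  79.]), array([317., 107.]), array([155., 159.]), array([ 66., 196.]), array([234., 173.]), array([302., 233.])]
29 888888888888778877778777777888888898888887777777777777777777788888877788888887777777777777777777777777777777777777777777
31 888888888888888877888888888888888888888888777777777777777778888888887777777777777778777777777777777777777777777777777777
33 888888888888888888878888888888788888888888888888777777777777788888888777788887788888887777777777777777777777777777777777
35 888888888888888888888878888888778888888788888888887788777777777788877777778888888887778887877777777777787777777777777777
37 888888888888888888888888888888888888877777888888887888888777777777778887778778888888888888888887888877777777788777777777
39 88888888888888887788888888877778
[... 4462 characters left out ...]
7877777888888888888788888888888887788888888655555554444444688777665445444444444444445dffffffffff
113 55554555555567888887887778887888888888888788888888888888777888888865555555433333337abbccccddddeedddddccccbbbaababccccddd
115 55545555555578888888787778887788888887777888888888888777777778887886555555333333349b73223223333333334556778899aaabbbbccc
117 5454455555558999998877888888877778888777889988888888877777777777788755555533333334ae833333333333333333222222222222222222
[(np.int32(69), [5, 0, 9, 8], [244.9, 218.4]), (np.int32(494), [17, 20, 29, 25], [267.9, 246.9])] [(304, [215, 200, 11, 52], [218.3, 217.5]), (1000, [234, 200, 27, 47], [247.9, 223.9]), (126, [273, 258, 17, 12], [281.3, 264.5])]
```

```bash
python3 -c "
from tools import *
f=lambda u,v,z:px2w('wrist',u,v,z)
c=f(321.65+2,72,.08);print('cup',c)
for n,L,a,b in(('marker',.133,(300,78),(366,103)),('alu',.136,(299,70),(366,92)),('tweez',.12,(300,62),(364,79)),('white',.15,(299,64),(372,65))):
    for zt in (.09,.1,.11,.12,.13):
        d=f(*b,zt)-f(*a,.012);print(n,zt,'len %.3f want %.3f lean %.2f'%(np.linalg.norm(d),L,np.arctan2(np.hypot(*d[:2]),d[2])))
"
```

```text
cup [ 0.425815   -0.03683364  0.08      ]
marker 0.09 len 0.107 want 0.133 lean 0.75
marker 0.1 len 0.113 want 0.133 lean 0.68
marker 0.11 len 0.119 want 0.133 lean 0.61
marker 0.12 len 0.127 want 0.133 lean 0.55
marker 0.13 len 0.134 want 0.133 lean 0.50
alu 0.09 len 0.107 want 0.136 lean 0.75
alu 0.1 len 0.113 want 0.136 lean 0.68
alu 0.11 len 0.120 want 0.136 lean 0.61
alu 0.12 len 0.127 want 0.136 lean 0.55
alu 0.13 len 0.135 want 0.136 lean 0.50
tweez 0.09 len 0.104 want 0.120 lean 0.72
tweez 0.1 len 0.110 want 0.120 lean 0.65
tweez 0.11 len 0.117 want 0.120 lean 0.58
tweez 0.12 len 0.125 want 0.120 lean 0.53
tweez 0.13 len 0.133 want 0.120 lean 0.48
white 0.09 len 0.107 want 0.150 lean 0.75
white 0.1 len 0.113 want 0.150 lean 0.68
white 0.11 len 0.119 want 0.150 lean 0.60
white 0.12 len 0.126 want 0.150 lean 0.54
white 0.13 len 0.134 want 0.150 lean 0.49
```

```bash
cat > lid.py <<'E'
from tools import *
from kin import *
U=np.array([np.cos(.11),np.sin(.11),0]);V=np.array([-U[1],U[0],0]);Zw=np.array([0,0,1.])
HG=np.array([.535,.1735,.048])+.088*U-.0*V
def lidpose(th,al,g=.0155,sg=1,out=0.,off=0.):
    G=HG+.2124*(-np.cos(.061+th)*U+np.sin(.061+th)*Zw)
    z=np.sin(al)*U-np.cos(al)*Zw;y=sg*(np.cos(al)*U+np.sin(al)*Zw)
    return G+(g-out)*z+off*sg*y, R.from_matrix(np.c_[np.cross(y,z),y,z])
def rel(T,Rt):
    s=r.get_state();M=R.from_quat(s["eef_rot"])
    print("T",T.round(3),"d",M.inv().apply(T-s["tool_pos"]).round(3),"rv",(M.inv()*Rt).as_rotvec().round(2))
E
python3 - <<'E'
from lid import *
q0=r.get_state()["q"]
for sg in(1,-1):
  for a in(1.0,1.25,1.4):
    T,H=lidpose(1.72,a,sg=sg,out=.12);q,e,l=path(q0,T,H,16);T,H=lidpose(1.72,a,sg=sg);q2,e2,l2=path(q,T,H,5)
    es=[];q3=q2
    for th,al in((1.4,a*.95),(1.0,a*.8),(.6,a*.6),(.25,a*.45),(0,a*.35)):
        T,H=lidpose(th,al,sg=sg);q3,e3,l3=path(q3,T,H,3);es.append((round(e3,4),round(l3,2)))
    p=fk(q2)[0];print(sg,a,"%.4f %.2f %.4f %.2f"%(e,l,e2,l2),q.round(2),q2.round(2),"E",p[3].round(2),es,q3.round(2))
E
```

```text
1 1.0 1.0367 0.03 1.1009 0.03 [-1.18  0.53  0.91  2.1  -0.97  0.07  0.51] [-0.89  0.72  0.66  1.88 -0.97  0.07  0.5 ] E [0.25 0.26 0.78] [(np.float64(1.1021), np.float64(0.03)), (np.float64(0.9876), np.float64(0.03)), (np.float64(0.8697), np.float64(0.03)), (np.float64(0.8696), np.float64(0.03)), (np.float64(0.8535), np.float64(0.03))] [-0.72  0.82  0.26  2.23 -0.97  0.07  0.51]
1 1.25 0.3088 0.03 0.0000 0.07 [ 0.03  1.16 -1.43  2.53  2.26  2.06 -2.33] [ 0.16  1.25 -1.26  2.32  2.62  1.79 -2.13] E [ 0.53 -0.11  0.51] [(np.float64(0.0), np.float64(0.07)), (np.float64(0.2564), np.float64(0.03)), (np.float64(0.3248), np.float64(0.03)), (np.float64(0.2794), np.float64(0.03)), (np.float64(0.1316), np.float64(0.03))] [ 0.07  1.39 -1.44  2.53  1.85  1.65 -2.36]
1 1.4 0.5668 0.03 0.0000 0.06 [-0.16  1.11 -0.99  2.53  2.42  2.06 -2.63] [-0.03  1.15 -0.83  2.36  2.76  1.86 -2.52] E [ 0.52 -0.01  0.57] [(np.float64(0.0236), np.float64(0.03)), (np.float64(0.4369), np.float64(0.03)), (np.float64(0.485), np.float64(0.03)), (np.float64(0.4031), np.float64(0.03)), (np.float64(0.2286), np.float64(0.0
[... 487 characters left out ...]
.06  0.82] [ 0.16  1.25 -1.26  2.32  2.62  1.79  1.01] E [ 0.53 -0.11  0.51] [(np.float64(0.0), np.float64(0.07)), (np.float64(0.2564), np.float64(0.03)), (np.float64(0.3248), np.float64(0.03)), (np.float64(0.2794), np.float64(0.03)), (np.float64(0.1316), np.float64(0.03))] [ 0.07  1.39 -1.44  2.53  1.85  1.65  0.78]
-1 1.4 0.4910 0.03 0.0000 0.06 [-0.26  1.09 -0.85  2.53  2.38  2.06  0.36] [-0.1   1.1  -0.69  2.36  2.74  1.82  0.49] E [0.51 0.02 0.59] [(np.float64(0.0236), np.float64(0.03)), (np.float64(0.4369), np.float64(0.03)), (np.float64(0.485), np.float64(0.03)), (np.float64(0.4031), np.float64(0.03)), (np.float64(0.2286), np.float64(0.03))] [ 0.05  1.4  -1.44  2.53  1.87  1.69  0.76]
```

Run:
```python
from lid import *
a,b=px2w("top",140+115/4,120+170/4,.256),px2w("top",140+275/4,120+155/4,.256);print("bar ends",a.round(4),b.round(4),((a+b)/2).round(4))
print("model bar",lidpose(1.72,1.,g=0)[0])
for z in(.15,.2):print("monitor corner",px2w("top",140+145/4,120+128/4,z),px2w("top",140+400/4,120+150/4,z))
q0=r.get_state()["q"]
a0=1.0
T,H=lidpose(1.72,a0,sg=-1,out=.12,g=.013);rel(T,H);q,e,l=path(q0,T,H,16);T,H=lidpose(1.72,a0,sg=-1,g=.013);q,e2,l2=path(q,T,H,5);print(e,l,e2,l2)
for th,al in((1.4,.85),(1.0,.65),(.6,.35),(.25,.15),(0,.1)):
    T,H=lidpose(th,al,sg=-1,g=.013);q,e3,l3=path(q,T,H,4);print(th,al,round(e3,4),round(l3,2),q.round(2))
```

```text
bar ends [0.6566 0.2391 0.256 ] [0.6671 0.1285 0.256 ] [0.6619 0.1838 0.256 ]
model bar [0.66651947 0.18802578 0.25572474]
monitor corner [0.71411388 0.24402141 0.15      ] [0.69697586 0.05160527 0.15      ]
monitor corner [0.7010247  0.23222852 0.2       ] [0.68452978 0.04703272 0.2       ]
T [0.577 0.178 0.314] d [-0.053  0.25  -0.024] rv [ 0.78 -0.77 -1.42]
5.468636352104039e-05 0.11007134167609856 2.843527247320533e-06 0.14892884555737318
1.4 0.85 0.0 0.25 [-0.21  0.65 -0.49  2.31  2.35  0.83  0.5 ]
1.0 0.65 0.0 0.17 [-0.25  0.59 -0.47  2.39  2.19  0.67  0.55]
0.6 0.35 0.0 0.18 [-0.33  0.61 -0.31  2.36  1.93  0.35  0.8 ]
0.25 0.15 0.0 0.15 [-0.39  0.73 -0.18  2.33  1.82  0.19  0.92]
0 0.1 0.0 0.18 [-0.3   0.86 -0.33  2.32  1.94  0.31  0.8 ]
```

```bash
echo '[[[0.3, 0, 0, -0.05, 0, 0, -0.1], [0.3, -0.03, 0.05, -0.05, 0.3, -0.3, -0.55], [0.3, -0.04, 0.1, -0.05, 0.78, -0.77, -1.42], [0.3, -0.04, 0.15, -0.05, 0.78, -0.77, -1.42], [0.3, -0.04, 0.2, -0.05, 0.78, -0.77, -1.42], [0.3, -0.04, 0.25, -0.05, 0.78, -0.77, -1.42], [0.3, -0.04, 0.25, -0.05, 0.78, -0.77, -1.42], [0.3, -0.04, 0.25, -0.05, 0.78, -0.77, -1.42], [0.3, -0.04, 0.25, -0.05, 0.78, -0.77, -1.42], [0.3, -0.04, 0.25, -0.05, 0.78, -0.77, -1.42]]]' | python3 steer.py
python3 - <<'E'
from lid import *
s=st();print(s["q"].round(2))
rel(*lidpose(1.72,1.0,sg=-1,out=.12,g=.013))
E
```

```text
clock: 47.15
tool_pos: [0.5645, 0.1752, 0.3393]
eef_rot: [-0.553, 0.738, -0.261, 0.287]
contact_force: [1.7, -0.4, -0.1]
opening: 0.299
finger_force: 0.0
t 47.15 pos [0.5645 0.1752 0.3393] F [ 1.7 -0.4 -0.1] op 0.299 ff 0.0
[-0.4   0.4  -0.36  2.23  1.73  0.68  0.62]
T [0.577 0.178 0.314] d [-0.002  0.01   0.027] rv [ 0.19 -0.18 -0.32]
```

```bash
echo '[[[0.25, 0, 0.01, 0.01, 0.19, -0.18, -0.32], [0.25, 0, 0.01, 0.025, 0.19, -0.18, -0.32], [0.25, 0, 0.01, 0.025, 0.19, -0.18, -0.32], [0.25, 0, 0.01, 0.025, 0.19, -0.18, -0.32], [0.25, 0, 0.01, 0.025, 0.19, -0.18, -0.32]]]' | python3 steer.py
python3 - <<'E'
from lid import *
s=st();print(s["q"].round(2))
rel(*lidpose(1.72,1.0,sg=-1,out=.12,g=.013));rel(*lidpose(1.72,1.0,sg=-1,g=.013))
snap("wrist","w17")
G=lidpose(1.72,1.,g=0)[0];print([w2px("wrist",G+k*V).round(0) for k in(-.055,-.03,0,.03,.055)])
# bar in the picture: dark line profile along the image direction across the bar
a=cv2.cvtColor(cv2.imread("pics/w17_full.png"),6)
for k in(-.05,-.03,-.01):
    c=w2px("wrist",G+k*V).round().astype(int);print(k,c,"".join("%x"%(x//16) for x in a[c[1],max(0,c[0]-40):c[0]+41]))
E
```

```text
clock: 47.65
tool_pos: [0.576, 0.1739, 0.3133]
eef_rot: [0.653, -0.587, 0.321, -0.355]
contact_force: [1.1, 0.6, -0.1]
opening: 0.251
finger_force: 0.0
t 47.65 pos [0.576  0.1739 0.3133] F [ 1.1  0.6 -0.1] op 0.251 ff 0.0
[-0.31  0.55 -0.42  2.46  2.41  0.99  0.33]
T [0.577 0.178 0.314] d [-0.004 -0.001  0.001] rv [ 0.   -0.01  0.  ]
T [0.677 0.189 0.249] d [-0.005 -0.001  0.121] rv [ 0.   -0.01  0.  ]
[array([272., 143.]), array([272., 175.]), array([272., 211.]), array([272., 245.]), array([272., 272.])]
-0.05 [272 150] ba9999abcccccbbbbbbcddcbaaaaaaacded5233322222222333333333333333333333333333333333
-0.03 [272 175] 55556889997655557ab9755555458bcb99932333222222213ccba99888abc95444458cffff8658644
-0.01 [272 199] 99aabbaa9766668ba855555557ab964556732332222222213a98889bd96445448dfffeeef87667544
```

```bash
echo '[[[0.28, 0, 0, 0.03, 0, 0, 0], [0.28, 0, 0, 0.06, 0, 0, 0], [0.28, 0, 0, 0.09, 0, 0, 0], [0.28, 0, 0, 0.105, 0, 0, 0], [0.28, 0, 0, 0.117, 0, 0, 0], [0.28, 0, 0, 0.117, 0, 0, 0]]]' | python3 steer.py 25
echo '[[[0, 0, 0, 0, 0, 0, 0], [0, 0, 0, 0, 0, 0, 0], [0, 0, 0, 0, 0, 0, 0], [0, 0, 0, 0, 0, 0, 0]]]' | python3 steer.py
```

```text
clock: 48.3
tool_pos: [0.6756, 0.1874, 0.252]
eef_rot: [0.652, -0.586, 0.321, -0.357]
contact_force: [-1.0, -0.3, -0.2]
opening: 0.278
finger_force: 0.0
clock: 48.7
tool_pos: [0.6728, 0.1878, 0.2504]
eef_rot: [0.654, -0.586, 0.32, -0.356]
contact_force: [-4.8, -0.3, -5.2]
opening: 0.11
finger_force: 25.0
```

```bash
cat >> lid.py <<'E'
def tab(t0,a0,seq,g=.014):
    T0,H0=lidpose(t0,a0,sg=-1,g=g)
    for th,al in seq:
        T,H=lidpose(th,al,sg=-1,g=g);print(th,al,H0.inv().apply(T-T0).round(3),(H0.inv()*H).as_rotvec().round(2))
E
python3 -c "
from lid import *
tab(1.72,1.0,[(1.65,.97),(1.55,.93),(1.45,.88),(1.33,.82),(1.21,.76),(1.09,.7),(.97,.63),(.85,.55),(.73,.45)])"
```

```text
1.65 0.97 [-0.     0.006 -0.014] [-0.03  0.    0.  ]
1.55 0.93 [-0.     0.017 -0.033] [-0.07  0.    0.  ]
1.45 0.88 [-0.     0.029 -0.05 ] [-0.12  0.    0.  ]
1.33 0.82 [-0.     0.046 -0.07 ] [-0.18  0.    0.  ]
1.21 0.76 [-0.     0.065 -0.088] [-0.24  0.    0.  ]
1.09 0.7 [-0.     0.086 -0.103] [-0.3  0.   0. ]
0.97 0.63 [-0.     0.109 -0.116] [-0.37  0.    0.  ]
0.85 0.55 [-0.     0.134 -0.127] [-0.45  0.    0.  ]
0.73 0.45 [-0.     0.16  -0.134] [-0.55  0.    0.  ]
```

```bash
echo '[[[0, 0, 0.006, -0.014, -0.03, 0, 0], [0, 0, 0.017, -0.033, -0.07, 0, 0], [0, 0, 0.029, -0.05, -0.12, 0, 0], [0, 0, 0.046, -0.07, -0.18, 0, 0], [0, 0, 0.065, -0.088, -0.24, 0, 0], [0, 0, 0.086, -0.103, -0.3, 0, 0], [0, 0, 0.109, -0.116, -0.37, 0, 0], [0, 0, 0.134, -0.127, -0.45, 0, 0], [0, 0, 0.134, -0.127, -0.45, 0, 0]]]' | python3 steer.py
python3 -c "
from lid import *
s=st();print(s['q'].round(2));rel(*lidpose(.85,.55,sg=-1,g=.014))
tab(.85,.55,[(.75,.47),(.65,.4),(.55,.33),(.45,.26),(.35,.2),(.25,.15),(.15,.12),(.07,.1),(0,.1)])"
```

```text
clock: 49.6
tool_pos: [0.4966, 0.1679, 0.2087]
eef_rot: [0.716, -0.642, 0.183, -0.203]
contact_force: [-8.4, -2.4, 13.4]
opening: 0.113
finger_force: 25.0
t 49.6 pos [0.4966 0.1679 0.2087] F [-8.4 -2.4 13.4] op 0.113 ff 25.0
[-0.34  0.56 -0.34  2.4   2.19  0.53  0.52]
T [0.5   0.17  0.204] d [-0.001 -0.001  0.006] rv [-0. -0. -0.]
0.75 0.47 [-0.     0.022  0.003] [-0.08 -0.   -0.  ]
0.65 0.4 [-0.     0.044  0.009] [-0.15  0.    0.  ]
0.55 0.33 [-0.     0.064  0.016] [-0.22  0.   -0.  ]
0.45 0.26 [0.    0.084 0.025] [-0.29 -0.   -0.  ]
0.35 0.2 [-0.     0.103  0.036] [-0.35 -0.   -0.  ]
0.25 0.15 [-0.     0.121  0.049] [-0.4  0.  -0. ]
0.15 0.12 [0.    0.136 0.063] [-0.43  0.   -0.  ]
0.07 0.1 [0.    0.148 0.076] [-0.45  0.   -0.  ]
0 0.1 [0.    0.157 0.088] [-0.45  0.   -0.  ]
```

```bash
echo '[[[0, 0, 0.022, 0, -0.08, 0, 0], [0, 0, 0.044, 0.005, -0.15, 0, 0], [0, 0, 0.064, 0.012, -0.22, 0, 0], [0, 0, 0.084, 0.021, -0.29, 0, 0], [0, 0, 0.103, 0.032, -0.35, 0, 0], [0, 0, 0.122, 0.046, -0.4, 0, 0], [0, 0, 0.138, 0.06, -0.43, 0, 0], [0, 0, 0.15, 0.073, -0.45, 0, 0], [0, 0, 0.15, 0.073, -0.45, 0, 0]]]' | python3 steer.py
python3 -c "
from lid import *
s=st();print(s['q'].round(2));rel(*lidpose(.0,.1,sg=-1,g=.014))"
```

```text
clock: 50.5
tool_pos: [0.4112, 0.1588, 0.0657]
eef_rot: [0.743, -0.667, 0.037, -0.039]
contact_force: [3.2, 1.1, -2.0]
opening: 0.115
finger_force: 25.0
t 50.5 pos [0.4112 0.1588 0.0657] F [ 3.2  1.1 -2. ] op 0.115 ff 25.0
[-0.37  0.81 -0.21  2.34  2.01  0.22  0.73]
T [0.413 0.16  0.047] d [-0.001 -0.     0.019] rv [-0.01 -0.   -0.  ]
```

```bash
echo '[[[0, 0, 0, 0.01, 0, 0, 0], [0, 0, 0, 0.018, 0, 0, 0], [0, 0, 0, 0.022, 0, 0, 0], [0, 0, 0, 0.022, 0, 0, 0], [0, 0, 0, 0.022, 0, 0, 0]]]' | python3 steer.py
python3 -c "
from lid import *
st()"
```

```text
clock: 51.0
tool_pos: [0.4109, 0.1592, 0.0473]
eef_rot: [0.744, -0.666, 0.036, -0.04]
contact_force: [-4.0, 0.3, 21.7]
opening: 0.112
finger_force: 25.0
t 51.0 pos [0.4109 0.1592 0.0473] F [-4.   0.3 21.7] op 0.112 ff 25.0
```

```bash
echo '[[[0.28, 0, 0, -0.003, 0, 0, 0], [0.28, 0, 0, -0.003, 0, 0, 0], [0.28, 0, 0, -0.003, 0, 0, 0], [0.28, 0, 0, -0.03, 0, 0, 0], [0.28, 0, 0, -0.08, 0, 0, 0], [0.28, 0, 0, -0.13, 0, 0, 0], [0.28, 0, 0, -0.18, 0, 0, 0], [0.28, 0, 0, -0.23, 0, 0, 0], [0.28, 0, 0, -0.23, 0, 0, 0]]]' | python3 steer.py
python3 -c "
from lid import *
s=st();snap('top','t20');snap('side','s20')
a=cv2.imread('pics/t20.png');b=cv2.imread('pics/top0.png');d=cv2.absdiff(a,b).max(2)
print('lid region diff',(d[185:255,160:252]>40).mean())
print(cupim(a),sidecup(cv2.imread('pics/s20.png')))
# camera and board/pad in top view
print([w2px('top',p).round(1) for p in((.555,-.2427,.214),(.555,-.239,.007),(.547,-.24,.003))])
g=cv2.cvtColor(a,6)
for v in range(180,240,2):print(v,''.join('%x'%(x//16) for x in g[v,305:385]))
h=cv2.cvtColor(cv2.imread('pics/s20.png'),6);h0=cv2.cvtColor(cv2.imread('pics/side0.png'),6)
print('side lid diff',(abs(h[160:235,255:312].astype(int)-h0[160:235,255:312])>40).mean())
"
```

```text
clock: 51.9
tool_pos: [0.4077, 0.1527, 0.1838]
eef_rot: [0.742, -0.669, 0.04, -0.038]
contact_force: [1.8, -1.2, -0.2]
opening: 0.28
finger_force: 0.0
t 51.9 pos [0.4077 0.1527 0.1838] F [ 1.8 -1.2 -0.2] op 0.28 ff 0.0
lid region diff 0.1512422360248447
[(np.int32(338), [0, 0, 15, 26], [242.4, 226.8]), (np.int32(505), [14, 21, 29, 26], [264.5, 248.9])] [(304, [215, 200, 11, 51], [218.3, 217.4]), (1244, [232, 200, 58, 45], [252.3, 218.1]), (125, [274, 258, 16, 12], [281.4, 264.6])]
[array([341.1, 200.8]), array([331.6, 210.1]), array([331.8, 212.6])]
180 55555555554565555555666666655655555556666666655666655566666555555555556665665555
182 55555555555665555555556666655556666556666666656656655555555556555555555556666665
184 44444454565565555555566666655556666556666556665565565555555655665555565666665665
186 66666655566555555555566665544556666556655666655555555555555566666556555556555666
188 55665666555555555555556655544555555556555555555555555555555556666666655566655666
190 55555555555555555555565555555555555555555555555555555555555556655666666656666666
192 555555555555555555555666555455
[... 1340 characters left out ...]
6664122222222222222211111111333333565555555556666666555555566566559bbb
226 66666666666564221222222222222222222112343456666556665655665566555566655555664332
228 66666666677765434333222222222122222223555566665555555555555566666555555555556665
230 66666666676666666666656666666545433334566566655655555556665556666665666555555666
232 66666666666566665566666666655555555555556666555555555566666556666666666666666666
234 65666666666666665556666666666666655566665555665555556666666666666677666666666666
236 66655666666666655555556666666666555566665556665555555556666666666666666666666666
238 66656666665566665555556666555666555665555566655555566556666666655555555666666655
side lid diff 0.029239766081871343
```

```bash
echo '[[[0.28, 0, 0, -0.05, 0, 0, 0], [0.28, 0, 0, -0.1, 0.05, 0, 0], [0.28, 0, 0, -0.13, 0.08, 0, 0], [0.28, 0, 0, -0.13, 0.08, 0, 0], [0.28, 0, 0, -0.13, 0.08, 0, 0]]]' | python3 steer.py
python3 -c "
from lid import *
s=st();snap('wrist','w21');snap('top','t21');snap('side','s21');print(cupim(cv2.imread('pics/t21.png')),sidecup(cv2.imread('pics/s21.png')))
u=w2px('wrist',[.429,-.03,.08]).astype(int);print(u)
a=cv2.cvtColor(cv2.imread('pics/w21_full.png'),6)
for v in range(max(0,u[1]-44),u[1]+50,2):print(v,''.join('%x'%(x//16) for x in a[v,max(0,u[0]-60):u[0]+60]))
g=cv2.cvtColor(cv2.imread('pics/t21.png'),6)
for v in range(232,266,1):print(v,''.join('%x'%(x//16) for x in g[v,240:292]))
h=cv2.cvtColor(cv2.imread('pics/s21.png'),6);h0=cv2.cvtColor(cv2.imread('pics/side0.png'),6)
print('side lid diff',(abs(h[160:235,255:312].astype(int)-h0[160:235,255:312])>40).mean())
"
```

```text
clock: 52.5
tool_pos: [0.3941, 0.1517, 0.3126]
eef_rot: [0.739, -0.667, 0.068, -0.07]
contact_force: [-0.2, -0.9, -1.2]
opening: 0.281
finger_force: 0.0
t 52.5 pos [0.3941 0.1517 0.3126] F [-0.2 -0.9 -1.2] op 0.281 ff 0.0
[(np.int32(338), [0, 0, 15, 26], [242.4, 226.8]), (np.int32(506), [14, 21, 29, 26], [264.5, 248.9])] [(302, [215, 200, 11, 51], [218.3, 217.4]), (1251, [232, 200, 58, 45], [252.3, 218.1]), (125, [274, 258, 16, 12], [281.4, 264.6])]
[296  24]
0 555555555555555555555555555555555555555555556555566666666666555555555555555555555555565555555555555555555555555566665555
2 555555555555555555555555555555555665566566666655666666666678bcdefffffffffffeedb76555566555555566666555555555555665555555
4 5666666655555555555555555555555555555666666665555555567aeffffffedcb866678abdefffffda765555655555555555565555555555665555
6 555555555655555555555555555555555555566666655555556bfffffd8644444445555555544457befffffa65566665555555555555555555555655
8 5555555566555655555555555555555555566655655555558efffb6544444555555555555555555555458dfffe965665555555555555555555555565
10 555555555555566666
[... 5219 characters left out ...]
899aa99889b97dfffc89dffc33344566666666
255 33333335766656678899a9975886cffffffffb23336766665666
256 333433356666677659a789a867766aefffffc423435666666655
257 33444435666667775cea8998887776666bfd6233435666666655
258 3344443566666776549cb99aaa999a999dd62333345666566666
259 33333335666666665549fdabbbbaeffffd623333356665556666
260 333333565566666555555cfedefeeffe84333333356665565565
261 433346665566666665555547beffeb6223333334566665666555
262 5333466655666666655566654222222333333356655565555555
263 4333455555666666665555665555333333334455556666555555
264 3333345555666666666555565666544444456655566666556666
265 3333335655666666666655556666666666666666666655566666
side lid diff 0.019649122807017545
```

```bash
python3 -c "
from plant import r
print(r.finish_job())"
```

```text
the job is handed in; nothing more can be done
None
```

I handed the job in at about 52 s; the judge returned no verdict. By my last camera checks the lid is shut, all four tools stand in the upright cup, the board lies on the pad about 8 mm off centre, and the camera is within about 6 mm of the board's middle. The cup was knocked about 1 cm late in the run without losing a tool.

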